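# Load, close, start and hand over a portable power unit

### The job

Put every battery pack on the bench upright into a bay of the open case (any bay, one each), then lay the circuit board flat on the ledge above them, then close the case with its cover. When it is closed, press the power plunger down to its stop, and after that slide the case along the bench until it sits squarely inside the white tape corners, keeping it closed and upright. Leave the multimeter, the reel and the parts box where they are.

Things in the scene. Friction and masses are not known exactly. Their poses are not given: they have to be found in the camera images.
- case: Open-topped grey case, loose, 114 (x) x 205 (y) mm, 0.45 kg empty. Origin under the centre of the footprint; +x away from the robot, z up. Hollow part: y -102.5 to +68.5 mm (middle y = -17), rim at z = 103 mm, upper wall 5 mm thick; at the +y end a solid pod 34 mm long, top at z = 98 mm, carries the plunger. Floor at z = 5 mm; four bays 88 (x) x 34 (y) mm side by side along y.
- bay0 (a point): Centre of the floor of bay 0 of the case (5 mm above the case's underside; bays 0 to 3 go in +y of the case, 37 mm apart, divided by ribs 3 mm wide and 12 mm high; the walls round the bays rise to the ledge at 63 mm). Axes as the case.
- bay1 (a point): Centre of the floor of bay 1 of the case (5 mm above the case's underside; bays 0 to 3 go in +y of the case, 37 mm apart, divided by ribs 3 mm wide and 12 mm high; the walls round the bays rise to the ledge at 63 mm). Axes as the case.
- bay2 (a point): Centre of the floor of bay 2 of the case (5 mm above the case's underside; bays 0 to 3 go in +y of the case, 37 mm apart, divided by ribs 3 mm wide and 12 mm high; the walls round the bays rise to the ledge at 63 mm). Axes as the case.
- bay3 (a point): Centre of the floor of bay 3 of the case (5 mm above the case's underside; bays 0 to 3 go in +y of the case, 37 mm apart, divided by ribs 3 mm wide and 12 mm high; the walls round the bays rise to the ledge at 63 mm). Axes as the case.
- pack0: Battery pack (all alike, two to four are present): white plastic block with black bands, 78 (x) x 28 (y) x 28 mm high, a black upright grip on its middle, 14 (x) x 24 (y) mm, from 28 to 54 mm above the underside; 70 g. Origin at the centre of the underside, z up, x along its length. It lies in a bay, its length along the case's x.
- pack1: Battery pack (all alike, two to four are present): white plastic block with black bands, 78 (x) x 28 (y) x 28 mm high, a black upright grip on its middle, 14 (x) x 24 (y) mm, from 28 to 54 mm above the underside; 70 g. Origin at the centre of the underside, z up, x along its length. It lies in a bay, its length along the case's x.
- pack2: Battery pack (all alike, two to four are present): white plastic block with black bands, 78 (x) x 28 (y) x 28 mm high, a black upright grip on its middle, 14 (x) x 24 (y) mm, from 28 to 54 mm above the underside; 70 g. Origin at the centre of the underside, z up, x along its length. It lies in a bay, its length along the case's x.
- pack3: Battery pack (all alike, two to four are present): white plastic block with black bands, 78 (x) x 28 (y) x 28 mm high, a black upright grip on its middle, 14 (x) x 24 (y) mm, from 28 to 54 mm above the underside; 70 g. Origin at the centre of the underside, z up, x along its length. It lies in a bay, its length along the case's x.
- board: Green circuit board, 98 (x) x 155 (y) x 4 mm, with a finned aluminium heat sink on its middle as grip, 24 (x) x 44 (y) mm, up to 30 mm above the underside; 0.13 kg. Origin at the centre of the underside. Lies on the case's ledge, 3 mm of play each side, either way round, its y along the case's y.
- board_seat (a point): Point of the case where the board's origin lies when it rests on the ledge (63 mm above the case's underside). The ledge is 8 mm wide and runs all round; above it the opening is 104 (x) x 161 (y) mm up to the rim. Axes as the case.
- cover: Grey cover: a plate 114 (x) x 171 (y) x 4 mm with a plug 98 x 155 x 8 mm under it and a black bar handle on it, 20 (x) x 60 (y) mm, from 12 to 38 mm above the plug's underside; 0.14 kg. Origin at the centre of the plug's underside. Closed, the plug is in the opening (3 mm of play each side) and the plate lies flat on the rim, either way round.
- cover_seat (a point): Point of the case where the cover's origin lies when the cover is closed (95 mm above the case's underside; the top of the plate is then at 107 mm, the top of the handle at 133 mm); axes as the case.
- plunger (a joint): Spring power plunger on the case's pod: 0 up, 0.010 (m) fully down at its stop; takes 2.4 N to start and 5.4 N to hold down; springs back up.
- plunger_top (a point): Centre of the top of the plunger's steel head (28 mm across), 128 mm above the case's underside when up; the head is pressed straight down. 17 mm from the closed cover's edge.
- spot: Finish spot: four white tape corners stuck on the bench mat beyond the case, marking a rectangle 12 mm larger all round than the case's footprint. Origin on the bench at its centre; x and y as the case's when it sits there. Nothing to touch.
- multimeter: Bystander: red multimeter 150 x 75 x 35 mm, lying on the mat; origin at the centre of its underside.
- solder_reel: Bystander: blue reel, 60 mm across, 45 mm high, standing; origin at the centre of its underside.
- parts_box: Bystander: clear divided parts box 80 x 120 x 35 mm; origin at the centre of its underside.
Mind the look-alikes: they are no part of the job. What is shaped like the pack1 but pink or yellow is not meant.

How it is judged (in metres and radians):
On the way, in this order (a step that is already met when the one before it is completed fails the run):
1. every pack present lies upright in a bay of the case (z of pack0 in the frame of case between 0 and 0.012 m and x of pack0 in the frame of case between -0.012 and 0.012 m and y of pack0 in the frame of case between -0.0895 and 0.0555 m and angle between each of pack0, pack1, pack2, pack3's own z axis and vertical below 0.15 rad and z of pack1 in the frame of case between 0 and 0.012 m and x of pack1 in the frame of case between -0.012 and 0.012 m and y of pack1 in the frame of case between -0.0895 and 0.0555 m and z of pack2 in the frame of case between 0 and 0.012 m and x of pack2 in the frame of case between -0.012 and 0.012 m and y of pack2 in the frame of case between -0.0895 and 0.0555 m and z of pack3 in the frame of case between 0 and 0.012 m and x of pack3 in the frame of case between -0.012 and 0.012 m and y of pack3 in the frame of case between -0.0895 and 0.0555 m), for 0.2 s.
2. the board lies flat on the ledge over the packs (all of step 1 and z of board in the frame of board_seat between -0.004 and 0.004 m and horizontal distance between board and board_seat below 0.009 m and angle between board's own z axis and vertical below 0.06 rad), for 0.2 s.
3. the cover is closed on the rim (all of step 2 and z of cover in the frame of cover_seat between -0.004 and 0.004 m and horizontal distance between cover and cover_seat below 0.009 m and angle between cover's own z axis and vertical below 0.06 rad), for 0.2 s.
4. the plunger is pressed to its stop with the case closed (value of joint plunger above 0.0085 m and z of cover in the frame of cover_seat between -0.004 and 0.004 m and horizontal distance between cover and cover_seat below 0.009 m and angle between cover's own z axis and vertical below 0.06 rad), for 0.1 s.
5. the closed case sits in the tape corners (horizontal distance between case and spot below 0.02 m and angle between the x axis of case and the x axis of spot, either way round below 0.15 rad and height (world z) of case below 0.004 m and z of cover in the frame of cover_seat between -0.004 and 0.004 m and horizontal distance between cover and cover_seat below 0.009 m and angle between cover's own z axis and vertical below 0.06 rad), for 0.2 s.
At the end, for the whole second after the job is handed in: Case on the bench, centre within 20 mm and direction within 0.15 rad of the spot; every pack upright on a bay floor, board flat on the ledge, cover flat on the rim (4 mm in height, 9 mm sideways); plunger up; all at rest (all of step 2 and all of step 5 and linear speed of each of case, cover below 0.01 m/s and value of joint plunger below 0.003 m); the robot touches nothing.
It fails at once if a bystander is moved more than 40 mm (distance of any of multimeter, solder_reel, parts_box from where it was at the start of the episode above 0.04 m).
It fails at once if the case is tipped (angle between case's own z axis and vertical above 0.35 rad).
It fails at once if the case is lifted off the bench (height (world z) of case above 0.03 m).
Of pack0, pack1, pack2, pack3 only 2 to 4 are there at a start; the rules pass over those that are not, and their reading is None.
At some moment in a run one of pack0, pack1, pack2, pack3, board, cover may be knocked a few centimetres aside while the robot is not near it.
Once in a run the grip may slacken for a moment while it holds something.
It also fails if it takes over 210 s, if anything falls off the work surface, if the arm or the gripper's body presses on something with over 40 N, if the wrist force passes 120 N, or if a joint passes its speed limit or range.

### The arm

A 6-joint arm with a two-finger parallel gripper is mounted at the origin on the work surface. World frame = base frame: x ahead of the robot, y to its left, z up, the work surface at z = 0. Lengths are in mm, angles in rad, forces in N, time in s.
With the tool pointing down it reaches from about 350 to 775 mm from the base axis. Payload 7.3 kg.
Tool frame: the origin (TCP) lies between the finger pads; the fingertips stand 17 mm ahead of it and the grasp point (between the pads) lies 2 mm behind it; z points along the fingers, y is the direction in which the jaws open and shut (so a half turn about z gives the same grasp; the last joint's range is limited). The gripper opens to 92 mm and grips with 3 to 60 N. Pads are 19 mm wide; open, the fingers measure 130 mm over their backs; the gripper's body (75 mm by 190 mm) begins 47 mm behind the grasp point.
Start: joints at [1.008, 0.342, 1.524, -0, 1.275, -0.146], TCP at [212.526, 480.079, 243.741] pointing down, gripper open.
Joint ranges: [-2.53, 2.53], [-0.77, 2.02], [0.04, 2.7], [-1, 4.14], [0.28, 2.66], [-3.11, 3.11]. Speed limits (rad/s): [2.57, 2.57, 3.14, 3.14, 3.14, 3.14].

### API

Orientations are given as [roll, pitch, yaw] about the fixed x, y, z axes, in that order (R = Rz(yaw) Ry(pitch) Rx(roll)).
In Python, from plant import get_obs, capture, get_calibration, close_job gives the robot as it stands.
- The arm moves only by the tool carry_out, never from a script. Its argument "moves" is one flat list of numbers, 7 for each row, row after row: the shift along the tool's x, y, z normalised to -1 to 1, where 1 is 40 cm, then the turn, a rotation vector about the tool's x, y, z normalised to -1 to 1, where 1 is 30 degrees, then the opening, from 0 (shut) to 1 (fully open). A call has exactly 8 rows; each row is the pose to reach, as a shift and turn from the pose measured when the call began, along the tool's axes at that moment; what a row does not reach only later rows make up. A row lasts 1/10 s, in which the tool goes at most 50 mm and 8.59 degrees, less where a joint would pass 70% of its speed; a pose out of reach is approached as far as the arm can. A call with a number of a shift or a turn outside -1 to 1 is refused whole. A call with a gripper value outside its range is refused whole. The fingers move at their own pace and stop on an object; the grip force is fixed at half the most. Time passes only in rows, so rows that repeat a pose let the fingers close, or fill a call up. It gives the time, the measured TCP pose, the force and the opening at its end, in the units of the state.
- get_obs(): the state, without advancing time (a new reading comes with each control period).
- capture(name): name is "scene" or "top" or "wrist"; returns the picture (480x640x3 uint8, red, green, blue); there is no depth.
- get_calibration(name): a dict with "vfov" (degrees; the focal length in pixels is half the picture's height over the tangent of half this angle, whatever the lens; pixels are square), "cx", "cy" (the principal point, pixels), "dist" ([k1, k2, p1, p2, k3] as OpenCV has them; the pictures are not rectified), "cam_to_world" (4x4, takes a point from camera to world coordinates). Camera axes: x right, y up, looking along -z (the intrinsics and any distortion apply to the point x, -y, -z); pixel columns grow to the right and rows downward; lengths in mm; the calibration is good to about 2 mm. A picture is of the moment at which its call begins: read the wrist's pose just before it. get_calibration takes no time and is no camera call; for the wrist camera it gives the pose at the moment of the call.
- close_job(): hands the job in, once; it reports no verdict.
The state is a dict: "time": time; "joint_positions": joint angles; "dq": joint speeds; "tau": joint torques, N m; "tool_pos": TCP position; "tcp_rot": TCP orientation; "contact_force": force on the tool from outside, world axes, zero at the start; "moment": the same for the moment, N m; "grip_width": finger opening in mm.
Only numpy, scipy, OpenCV 4.12 (cv2) and the standard library are available. Lean on these libraries where they do the work, as an engineer would, in place of code of your own. Each camera call takes 0.05 s, during which the arm holds its last target.

## Working session

There is one attempt and no reset: what is moved stays moved. The work goes in short steps, Python scripts to look and compute and a tool call to move; the robot and the scene stay as the last step left them, time stands still between calls to the robot, and variables do not carry over. Pictures are saved under pics/ and viewed, and the job is handed in when it is done.

Besides the shell and the picture viewer there is one more tool, called after "Emit:" as name(argument=value, ...) on one line, values as JSON. carry_out: Moves the arm, as the interface text tells. Scaled input: -1 to 1 covers 40 cm each way for a shift and 30 degrees each way for a turn. Its arguments: {"type":"object","properties":{"moves":{"type":"array","items":{"type":"number"}}},"required":["moves"]}

```bash
ls; mkdir -p pics
python3 - <<'E'
from plant import *
import cv2,json
print(get_obs())
for n in ["scene","top","wrist"]:
    c=get_calibration(n); print(n,c)
    cv2.imwrite(f"pics/{n}0.png",capture(n)[:,:,::-1])
E
```

```text
pics
{'time': 0.0, 'joint_positions': array([ 1.00799266e+00,  3.42724291e-01,  1.52503538e+00, -2.60844531e-05,
        1.27537822e+00, -1.45975182e-01]), 'dq': array([-1.01266438e-03,  1.43026338e-03,  6.87954981e-04, -7.35759414e-04,
       -6.34366490e-05,  2.49221089e-04]), 'tau': array([ 1.79928534e-04, -4.31236553e+01, -2.44225860e+01,  7.17364834e-02,
        5.58151701e-02, -1.13323679e-04]), 'tool_pos': array([212.31996387, 479.73044989, 243.03771529]), 'tcp_rot': array([-3.14006023e+00, -2.00088100e-04,  2.72477163e+00]), 'contact_force': array([ 0.82287108, -0.41188522,  0.44752703]), 'moment': array([-0.02218354,  0.01060766,  0.00474197]), 'grip_width': 91.61036680237027}
scene {'vfov': 54.348997547975536, 'cx': 316.5859688706096, 'cy': 234.48467860130333, 'dist': array([0.02032887, 0.        , 0.        , 0.        , 0.        ]), 'cam_to_world': array([[ 1.22280462e-01, -8.07901610e-01,  5.76491524e-01,
         1.30805538e+03],
       [ 9.92482060e-01,  1.02568743e-01, -6.67758512e-02,
        -1.09056789e+02],
       [-5.18169357e-03,  5.80322877e-01,  8.14370007e-0
[... 453 characters left out ...]
10e+01],
       [-1.24594814e-02,  1.01064638e-01,  9.94801840e-01,
         1.51308072e+03],
       [ 0.00000000e+00,  0.00000000e+00,  0.00000000e+00,
         1.00000000e+00]])}
wrist {'vfov': 66.64167361168164, 'cx': 322.2367384967388, 'cy': 244.06589421867196, 'dist': array([0.02069644, 0.        , 0.        , 0.        , 0.        ]), 'cam_to_world': array([[ 4.05549405e-01, -8.85730793e-01, -2.25855356e-01,
         1.52437873e+02],
       [ 9.14070682e-01,  3.92402271e-01,  1.02446302e-01,
         5.06435667e+02],
       [-2.11368995e-03, -2.47994796e-01,  9.68759058e-01,
         3.84853489e+02],
       [ 0.00000000e+00,  0.00000000e+00,  0.00000000e+00,
         1.00000000e+00]])}
```

View pics/scene0.png

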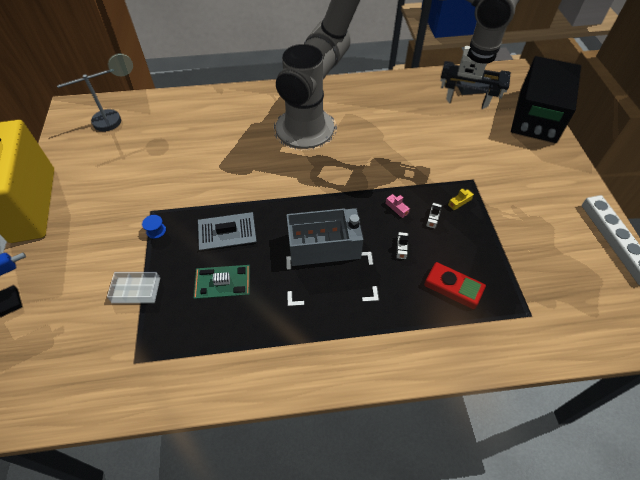

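View pics/top0.png

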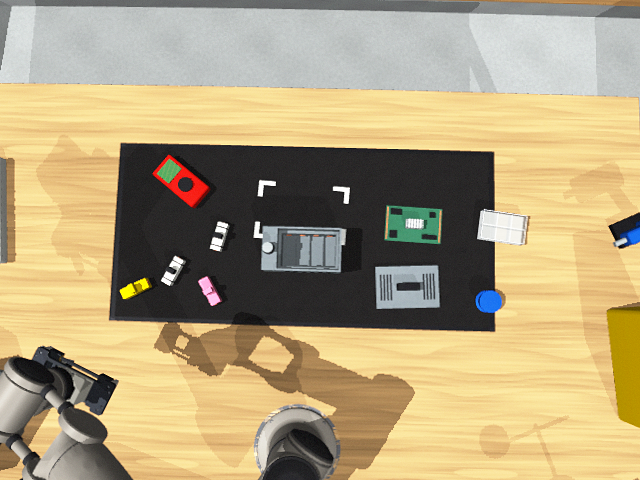

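View pics/wrist0.png

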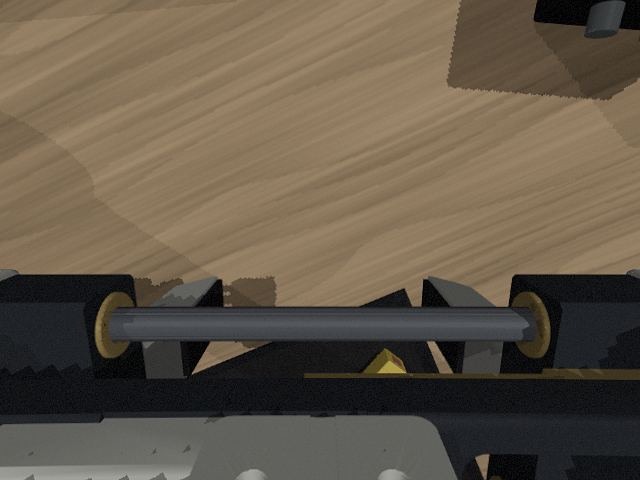

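```bash
cat > h.py <<'E'
from plant import *
import numpy as np, cv2
from scipy.spatial.transform import Rotation as R
def K(c):
    f=240/np.tan(np.radians(c["vfov"]/2)); return np.array([[f,0,c["cx"]],[0,f,c["cy"]],[0,0,1]])
def px2w(name,pts,z,c=None):
    c=c or get_calibration(name)
    u=cv2.undistortPoints(np.array(pts,float).reshape(-1,1,2),K(c),np.array(c["dist"])).reshape(-1,2)
    T=c["cam_to_world"]; d=np.c_[u[:,0],-u[:,1],-np.ones(len(u))]@T[:3,:3].T
    s=(np.broadcast_to(z,len(u))-T[2,3])/d[:,2]; return T[:3,3]+d*s[:,None]
def w2px(name,P,c=None):
    c=c or get_calibration(name); T=c["cam_to_world"]
    p=(np.array(P,float).reshape(-1,3)-T[:3,3])@T[:3,:3]; p=p*[1,-1,-1]
    return cv2.projectPoints(p.reshape(-1,1,3),np.zeros(3),np.zeros(3),K(c),np.array(c["dist"]))[0].reshape(-1,2)
def save(name,out,box=None,s=1,cap=True):
    im=capture(name)[:,:,::-1]
    if box: x0,y0,x1,y1=box; im=im[y0:y1,x0:x1]
    cv2.imwrite("pics/"+out,cv2.resize(im,None,fx=s,fy=s,interpolation=cv2.INTER_CUBIC))
def plan(tgt,yaw):
    """shift (norm) & turn (norm) from now to world TCP tgt, tool down with given yaw of tool (rpy pi,0,yaw)"""
    o=get_obs(); r=R.from_euler('xyz',o["tcp_rot"]); 
    q=R.from_euler('xyz',[np.pi,0,yaw])
    d=r.inv().apply(np.array(tgt)-o["tool_pos"])/400
    w=(r.inv()*q).as_rotvec()/np.radians(30)
    n=max(np.linalg.norm(d)*400/50,np.linalg.norm(w)*30/8.59)
    print("shift",d.round(4),"turn",w.round(4),"rows>=",round(n,1),"from",o["tool_pos"].round(1),o["tcp_rot"].round(3),"w",round(o["grip_width"],1),"t",round(o["time"],2))
E
python3 - <<'E'
from h import *
im=cv2.imread("pics/top0.png")
def crop(o,x0,y0,x1,y1,s): cv2.imwrite("pics/"+o,cv2.resize(im[y0:y1,x0:x1],None,fx=s,fy=s,interpolation=cv2.INTER_CUBIC))
crop("c1.png",110,200,240,310,6)
crop("c2.png",245,170,365,280,6)
crop("c3.png",365,195,505,320,5)
E
```

```text
(no output)
```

View pics/c1.png

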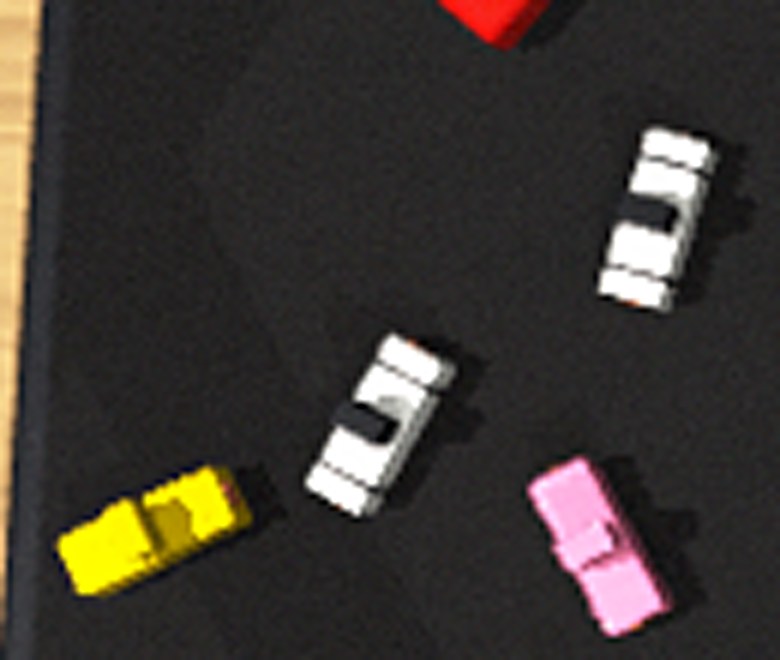

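View pics/c2.png

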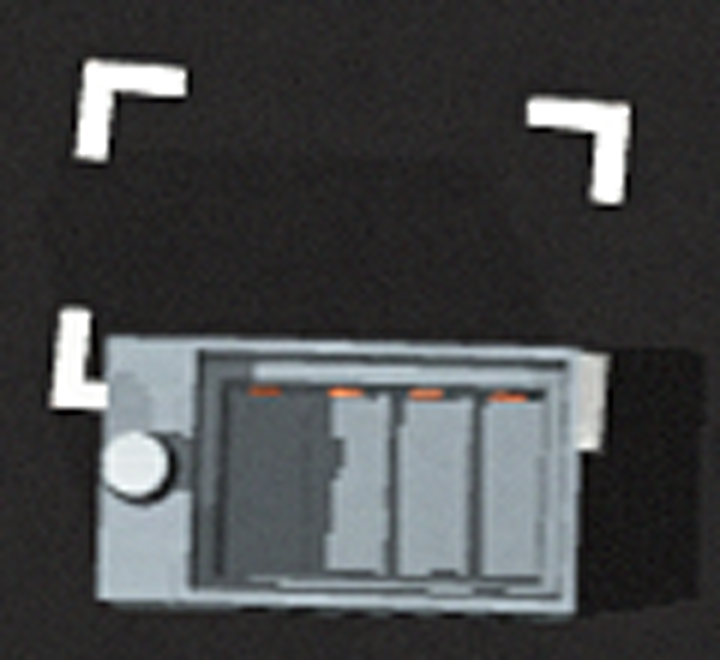

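View pics/c3.png

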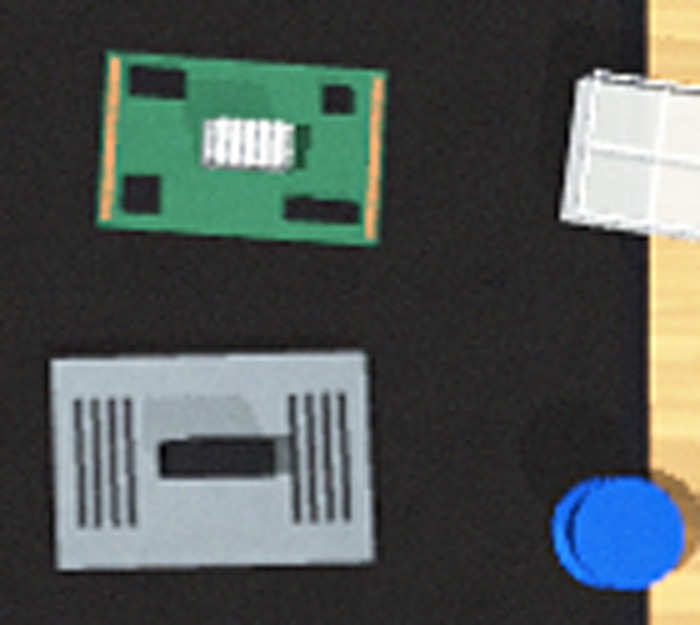

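```bash
cat > fit.py <<'E'
from h import *
from scipy.optimize import least_squares
def fit(name,px,loc,c=None,guess=None):
    """fit x,y,yaw of body-local points loc to pixels"""
    c=c or get_calibration(name); loc=np.array(loc,float); px=np.array(px,float)
    def f(p):
        q=loc.copy(); q[:,:2]=loc[:,:2]@np.array([[np.cos(p[2]),np.sin(p[2])],[-np.sin(p[2]),np.cos(p[2])]]); q[:,:2]+=p[:2]
        return (w2px(name,q,c)-px).ravel()
    if guess is None:
        w=px2w(name,px,loc[:,2],c); guess=[*(w[:,:2].mean(0)-loc[:,:2].mean(0)),0]
        best=min((least_squares(f,[*guess[:2],a]) for a in np.arange(-3,3.2,.5)),key=lambda r:r.cost)
    else: best=least_squares(f,guess)
    p=best.x; p[2]=(p[2]+np.pi)%(2*np.pi)-np.pi
    print(p.round(3),"deg",np.degrees(p[2]).round(1),"rms px",np.sqrt((best.fun**2).mean()).round(2)); return p
E
python3 - <<'E'
from fit import *
def C(p,x0,y0,s): return np.array(p,float)/s+[x0,y0]-0.5+.5/s
# top image: up=+x, left=+y
pk=[[39,14,28],[39,-14,28],[-39,-14,28],[-39,14,28]]
print("packA");fit("top",C([[645,128],[716,152],[672,312],[598,292]],110,200,6),pk)
print("packB");fit("top",C([[386,332],[456,372],[370,518],[306,485]],110,200,6),pk)
print("case");
fit("top",C([[107,337],[582,348],[576,614],[97,602]],245,170,6),[[57,102.5,98],[57,-102.5,103],[-57,-102.5,103],[-57,102.5,98]])
fit("top",C([[140,463]],245,170,6).repeat(2,0)+[[0,0],[0,0]],[[0,85.5,128]]*2)
print("spot");s=[57+12,102.5+12]
fit("top",C([[86,62],[630,103],[52,408]],245,170,6),[[69,114.5,0],[69,-114.5,0],[-69,114.5,0]])
print("board");fit("top",C([[107,52],[386,70],[378,243],[97,226]],365,195,5),[[49,77.5,4],[49,-77.5,4],[-49,-77.5,4],[-49,77.5,4]])
print("cover");fit("top",C([[51,357],[365,351],[376,563],[58,570]],365,195,5),[[57,85.5,12],[57,-85.5,12],[-57,-85.5,12],[-57,85.5,12]])
E
```

```text
packA
[ 5.60429e+02  2.25023e+02 -2.33000e-01] deg -13.3 rms px 0.91
packB
[ 4.63206e+02  3.47299e+02 -4.61000e-01] deg -26.4 rms px 0.97
case
[ 5.27131e+02 -2.70800e+00  2.00000e-03] deg 0.1 rms px 0.15
[527.475  -4.633   0.   ] deg 0.0 rms px 0.0
spot
[ 6.42271e+02  7.01200e+00 -3.90000e-02] deg -2.2 rms px 4.36
board
[ 6.12030e+02 -3.06277e+02 -3.70000e-02] deg -2.1 rms px 0.14
cover
[ 4.39026e+02 -2.90876e+02  5.10000e-02] deg 2.9 rms px 0.26
```

Run:
```python
from fit import *
def C(p,x0,y0,s): return np.array(p,float)/s+[x0,y0]-0.5+.5/s
pk=[[39,14,28],[39,-14,0],[-39,-14,0],[-39,14,28]]
print("packA");a=fit("top",C([[645,128],[716,152],[672,312],[598,292]],110,200,6),pk)
print("packB");b=fit("top",C([[386,332],[456,372],[370,518],[306,485]],110,200,6),pk)
print("spot");
e=11;fit("top",C([[86,62],[630,103],[52,408]],245,170,6),[[69+e,114.5+e,0],[69+e,-114.5-e,0],[-69-e,114.5+e,0]])
# grip tops
print(px2w("top",C([[628,210],[648,213],[350,418],[368,424]],110,200,6),54))
plan([a[0],a[1],160],np.pi/2+a[2])
```

```text
packA
[ 5.61788e+02  2.27541e+02 -2.27000e-01] deg -13.0 rms px 0.2
packB
[463.635 350.961  -0.472] deg -27.0 rms px 0.41
spot
[ 6.38208e+02  3.82800e+00 -5.10000e-02] deg -2.9 rms px 0.69
[[562.3107799  233.68938442  54.        ]
 [561.21237817 224.64507727  54.        ]
 [465.74239936 353.68931959  54.        ]
 [463.3139876  345.46548335  54.        ]]
shift [-1.0541 -0.2229  0.2081] turn [-2.0000e-03  1.2000e-03  2.6374e+00] rows>= 9.2 from [212.4 479.8 243.2] [-3.14  -0.     2.725] w 91.9 t 0.15
```

Run:
```python
from h import *
im=cv2.imread("pics/scene0.png")
for o,(x0,y0,x1,y1,s) in {"d1.png":(380,180,490,310,6),"d2.png":(280,200,385,310,6)}.items():
    cv2.imwrite("pics/"+o,cv2.resize(im[y0:y1,x0:x1],None,fx=s/1.4,fy=s/1.4,interpolation=cv2.INTER_CUBIC))
```

```text
(no output)
```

View pics/d1.png

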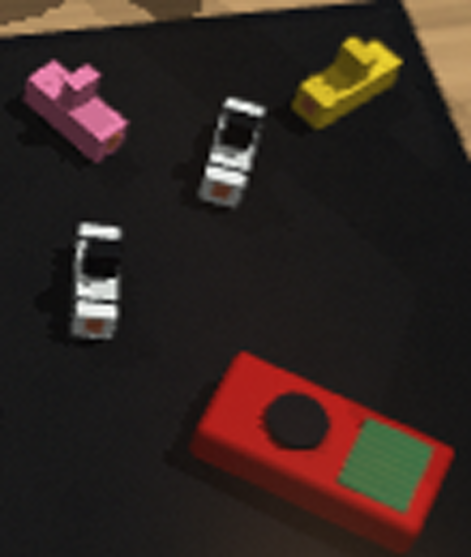

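Emit:
carry_out(moves=[-0.9,-0.19,0,0,0,1,1,-0.9,-0.19,0,0,0,1,1,-0.9,-0.19,0,0,0,1,1,-0.9,-0.19,0,0,0,1,1,-0.9,-0.19,0,0,0,1,1,-0.9,-0.19,0,0,0,1,1,-0.9,-0.19,0,0,0,1,1,-0.9,-0.19,0,0,0,1,1])

```text
time: 0.95
tool_pos: [513.9, 261.4, 242.6]
tcp_rot: [-3.14, 0.001, 2.197]
contact_force: [-0.5, 0.0, -0.0]
grip_width: 91.8
```

Run:
```python
from h import *
plan([561.8,227.8,160],np.pi/2-.227)
```

```text
shift [-0.138   0.0481  0.2066] turn [-1.3000e-03  3.8000e-03  1.6301e+00] rows>= 5.7 from [513.9 261.4 242.6] [-3.140e+00  1.000e-03  2.197e+00] w 91.8 t 0.95
```

Emit:
carry_out(moves=[-0.138,0.048,0.1,0,0,1,0.6,-0.138,0.048,0.1,0,0,1,0.6,-0.138,0.048,0.1,0,0,1,0.6,-0.138,0.048,0.1,0,0,1,0.6,-0.138,0.048,0.1,0,0,1,0.6,-0.138,0.048,0.1,0,0,1,0.6,-0.138,0.048,0.1,0,0,1,0.6,-0.138,0.048,0.1,0,0,1,0.6])

```text
time: 1.75
tool_pos: [561.6, 228.2, 202.8]
tcp_rot: [-3.141, 0.002, 1.675]
contact_force: [0.1, -0.6, 0.3]
grip_width: 55.1
```

Run:
```python
from h import *
plan([561.8,227.8,120],np.pi/2-.227)
```

```text
shift [-0.0006  0.0004  0.207 ] turn [2.000e-04 3.600e-03 6.329e-01] rows>= 2.2 from [561.6 228.2 202.8] [-3.141e+00  2.000e-03  1.675e+00] w 55.1 t 1.75
```

Emit:
carry_out(moves=[0,0,0.2,0,0,0.633,0.6,0,0,0.2,0,0,0.633,0.6,0,0,0.2,0,0,0.633,0.6,0,0,0.2,0,0,0.633,0.6,0,0,0.2,0,0,0.633,0.6,0,0,0.2,0,0,0.633,0.6,0,0,0.2,0,0,0.633,0.6,0,0,0.2,0,0,0.633,0.6])

```text
time: 2.55
tool_pos: [561.8, 228.1, 123.4]
tcp_rot: [3.14, 0.001, 1.344]
contact_force: [-0.2, 0.2, 0.5]
grip_width: 55.3
```

Run:
```python
from h import *
plan([561.8,227.8,55],np.pi/2-.227)
save("wrist","w1.png"); save("scene","s1.png",(360,150,500,300),5); save("top","t1.png",(180,180,260,290),6)
```

```text
shift [-4.000e-04 -1.000e-04  1.709e-01] turn [0.0025 0.0027 0.0006] rows>= 1.4 from [561.8 228.1 123.4] [3.140e+00 1.000e-03 1.344e+00] w 55.3 t 2.55
```

View pics/w1.png

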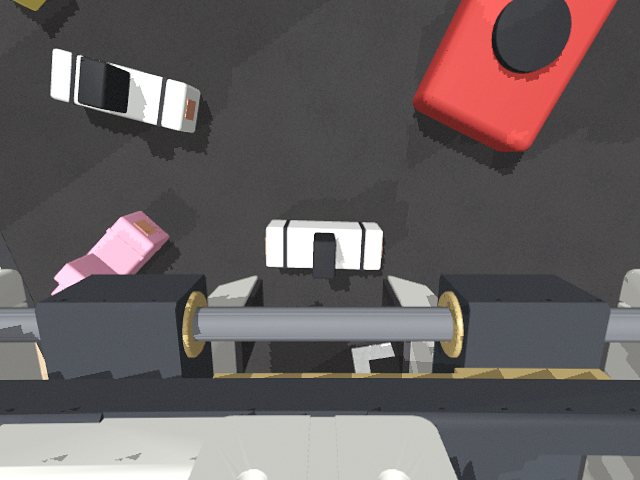

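View pics/s1.png

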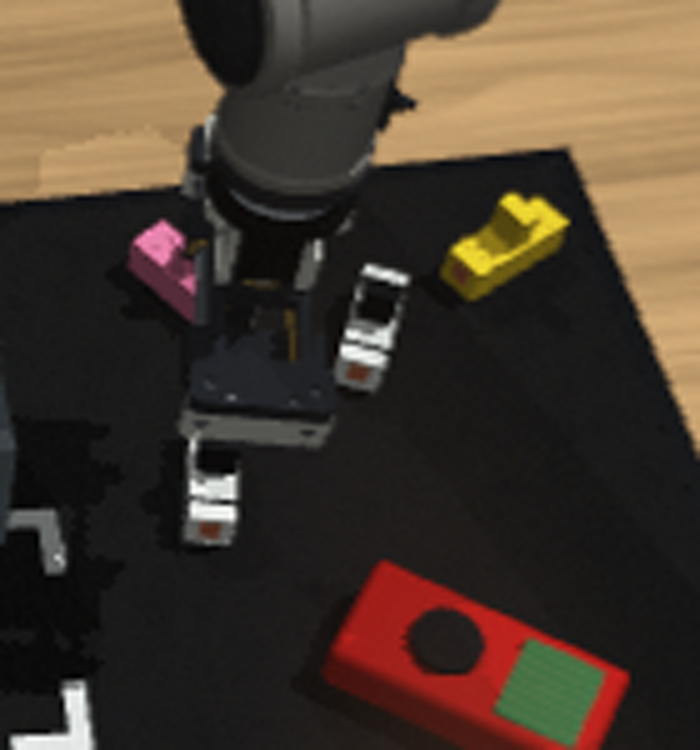

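Run:
```python
from fit import *
c=get_calibration("wrist")
fit("wrist",[[268,221],[382,223],[382,270],[266,268],[314,234],[334,234]],[[-39,14,28],[39,14,28],[39,-14,28],[-39,-14,28],[-7,12,54],[7,12,54]],c)
fit("wrist",[[314,234],[334,234],[335,276],[314,276]],[[-7,12,54],[7,12,54],[7,-12,54],[-7,-12,54]],c)
```

```text
[ 5.64711e+02  2.32244e+02 -2.44000e-01] deg -14.0 rms px 2.49
[ 5.64664e+02  2.32417e+02 -2.18000e-01] deg -12.5 rms px 1.65
```

Run:
```python
from fit import *
def C(p,x0,y0,s): return np.array(p,float)/s+[x0,y0]-0.5+.5/s
L=[[39,14,28],[39,-14,28],[-39,-14,28],[-39,14,28]]
s=6/1.4
print(w2px("scene",[[561.8,227.5,28]]))
fit("scene",C([[116,308],[73,308],[80,225],[121,227]],380,180,s),L)
fit("scene",C([[116,338],[73,336]],380,180,s),[[39,14,0],[39,-14,0]])
```

```text
[[400.80953011 242.71578403]]
[ 5.58830e+02  2.32891e+02 -2.81000e-01] deg -16.1 rms px 0.9
[ 5.60011e+02  2.32925e+02 -1.87000e-01] deg -10.7 rms px 0.18
```

Run:
```python
from h import *
plan([562.5,231,54],np.pi/2-.23)
```

```text
shift [0.0081 0.0002 0.1726] turn [0.0014 0.0033 0.0058] rows>= 1.4 from [561.7 228.  123. ] [3.141e+00 2.000e-03 1.344e+00] w 55.2 t 2.7
```

Emit:
carry_out(moves=[0.008,0,0.0,0,0,0,0.6,0.008,0,0.1,0,0,0,0.6,0.008,0,0.173,0,0,0,0.6,0.008,0,0.173,0,0,0,0,0.008,0,0.173,0,0,0,0,0.008,0,0.173,0,0,0,0,0.008,0,0.173,0,0,0,0,0.008,0,0.173,0,0,0,0])

```text
time: 3.5
tool_pos: [563.1, 231.2, 55.2]
tcp_rot: [3.139, 0.001, 1.344]
contact_force: [0.3, -0.0, 0.2]
grip_width: 19.8
```

Emit:
carry_out(moves=[0,0,0,0,0,0,0,0,0,0,0,0,0,0,0,0,0,0,0,0,0,0,0,0,0,0,0,0,0,0,-0.05,0,0,0,0,0,0,-0.15,0,0,0,0,0,0,-0.25,0,0,0,0,0,0,-0.25,0,0,0,0])

```text
time: 4.3
tool_pos: [565.7, 232.2, 161.1]
tcp_rot: [3.129, -0.005, 1.344]
contact_force: [1.5, 0.2, 0.8]
grip_width: 13.9
```

Run:
```python
from h import *
plan([527,-74,200],np.pi/2)
save("wrist","w2.png"); save("scene","s2.png",(360,150,500,300),5)
```

```text
shift [-0.7673  0.079  -0.0998] turn [ 0.0243 -0.006  -0.4331] rows>= 6.2 from [565.7 232.2 161.1] [ 3.129 -0.005  1.344] w 13.9 t 4.3
```

View pics/w2.png

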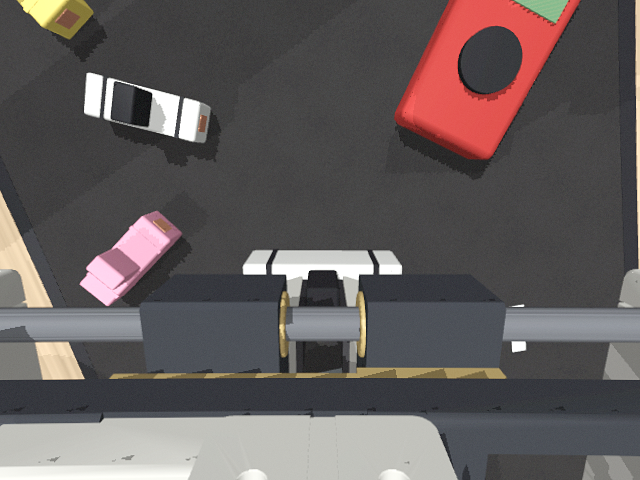

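View pics/s2.png

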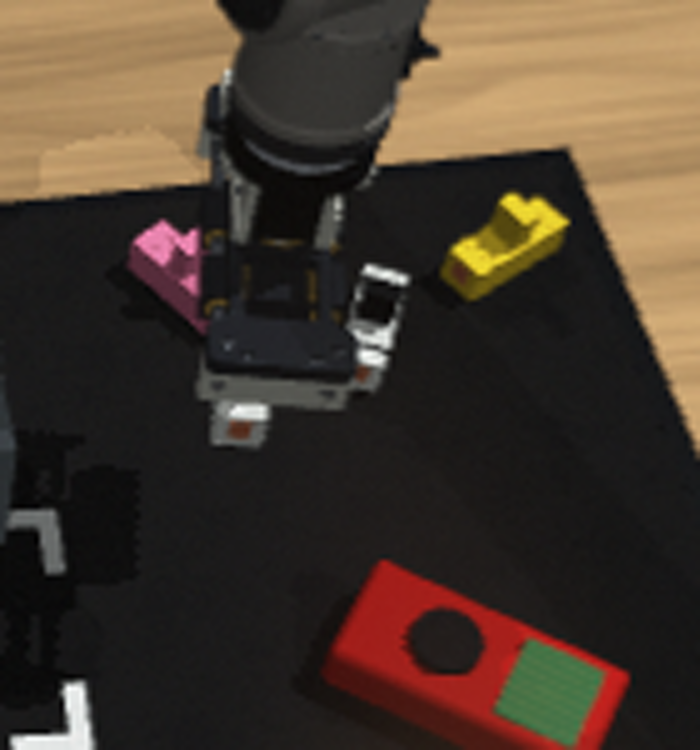

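Run:
```python
from h import *
save("wrist","w3.png",(220,230,430,390),3.7)
c=get_calibration("wrist");o=get_obs();r=R.from_euler('xyz',o["tcp_rot"]);print(o["tool_pos"],o["tcp_rot"])
for off in (0,3,-3):
  for zz in (55-28,55):
    P=[r.apply([off+14,s*39,zz])+o["tool_pos"] for s in(-1,1)]
    print(off,zz,w2px("wrist",P,c).round(1).tolist())
print("grip far", w2px("wrist",[r.apply([12,s*7,1])+o["tool_pos"] for s in(-1,1)],c).round(1).tolist())
```

```text
[562.24031042 231.1481072  154.33884718] [3.14011145e+00 1.33250215e-03 1.34389354e+00]
0 27 [[240.1, 261.8], [401.7, 261.6]]
0 55 [[251.0, 246.9], [391.1, 246.8]]
3 27 [[239.7, 255.8], [402.0, 255.7]]
3 55 [[250.8, 241.7], [391.3, 241.6]]
-3 27 [[240.4, 267.7], [401.4, 267.6]]
-3 55 [[251.3, 252.1], [390.8, 252.0]]
grip far [[303.9, 284.8], [337.6, 284.8]]
```

View pics/w3.png

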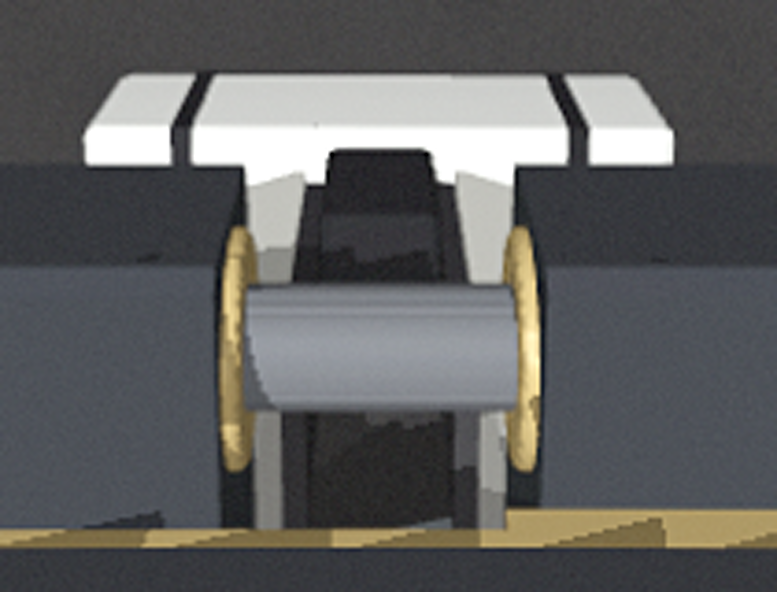

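Emit:
carry_out(moves=[0,0,-0.1,0,0,0,0,-0.766,0.07,-0.12,0,0,-0.43,0,-0.766,0.07,-0.12,0,0,-0.43,0,-0.766,0.07,-0.12,0,0,-0.43,0,-0.766,0.07,-0.12,0,0,-0.43,0,-0.766,0.07,-0.12,0,0,-0.43,0,-0.766,0.07,-0.12,0,0,-0.43,0,-0.766,0.07,-0.12,0,0,-0.43,0])

```text
time: 5.25
tool_pos: [519.0, -78.0, 201.0]
tcp_rot: [-3.139, 0.002, 1.564]
contact_force: [0.6, 0.5, -1.0]
grip_width: 13.6
```

Run:
```python
from h import *
plan([527,-74,200],np.pi/2)
save("wrist","w4.png"); c=get_calibration("wrist"); print(get_obs()["tool_pos"],np.abs(get_obs()["dq"]).max())
import pickle; pickle.dump(c,open("c4.pkl","wb"))
save("top","t4.png",(240,160,370,290),5)
```

```text
shift [0.01   0.0199 0.0025] turn [-0.0046  0.004  -0.0124] rows>= 0.2 from [519. -78. 201.] [-3.139e+00  2.000e-03  1.564e+00] w 13.6 t 5.25
[519.28732934 -77.16364315 201.12767335] 0.07511663604575447
```

View pics/w4.png

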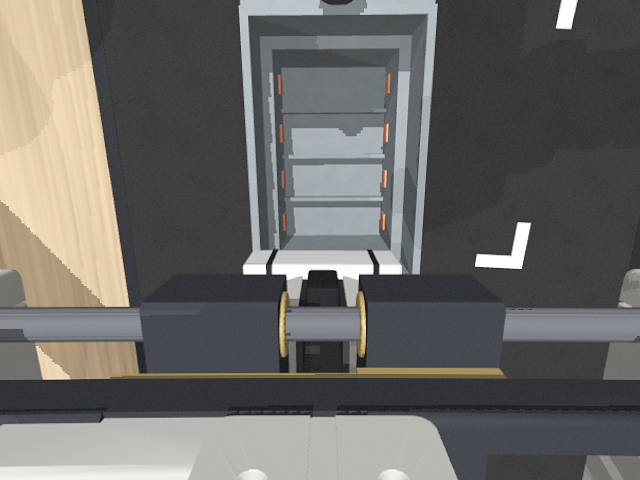

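View pics/t4.png

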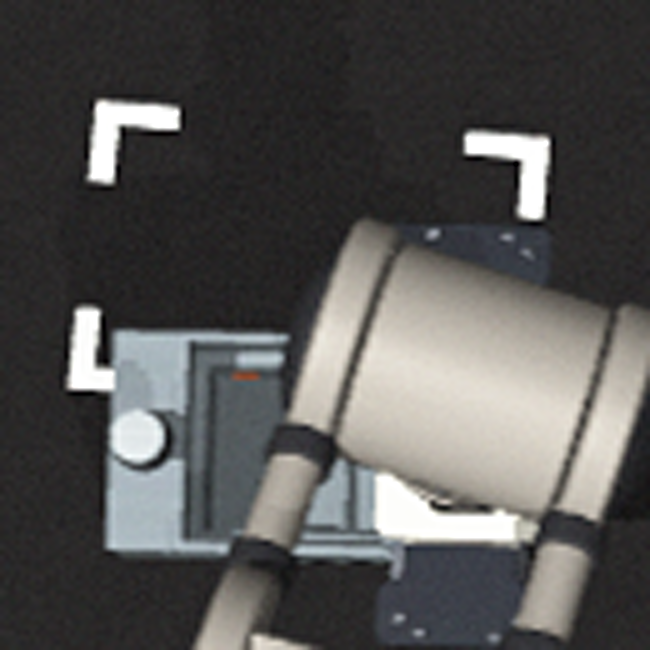

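Run:
```python
import cv2
im=cv2.imread("pics/w4.png")[0:290,220:450]
cv2.imwrite("pics/w4c.png",cv2.resize(im,None,fx=3,fy=2,interpolation=cv2.INTER_CUBIC))
cv2.imwrite("pics/w4d.png",cv2.resize(im[:130],None,fx=3.4,fy=3.4,interpolation=cv2.INTER_CUBIC))
cv2.imwrite("pics/w4e.png",cv2.resize(im[130:],None,fx=3.4,fy=3.4,interpolation=cv2.INTER_CUBIC))
```

```text
(no output)
```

View pics/w4d.png

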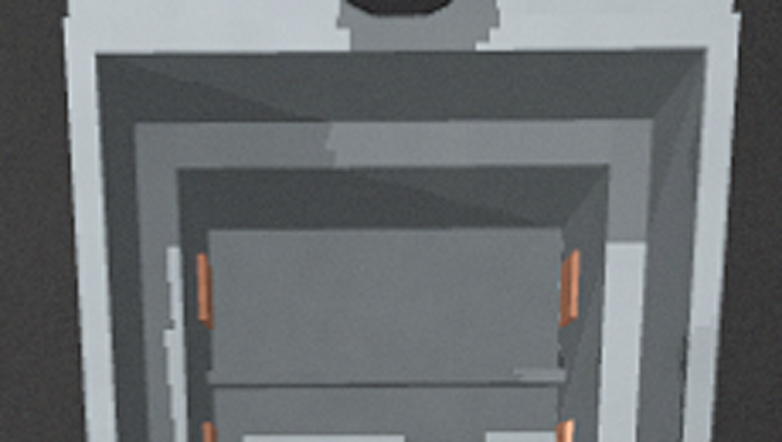

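View pics/w4e.png

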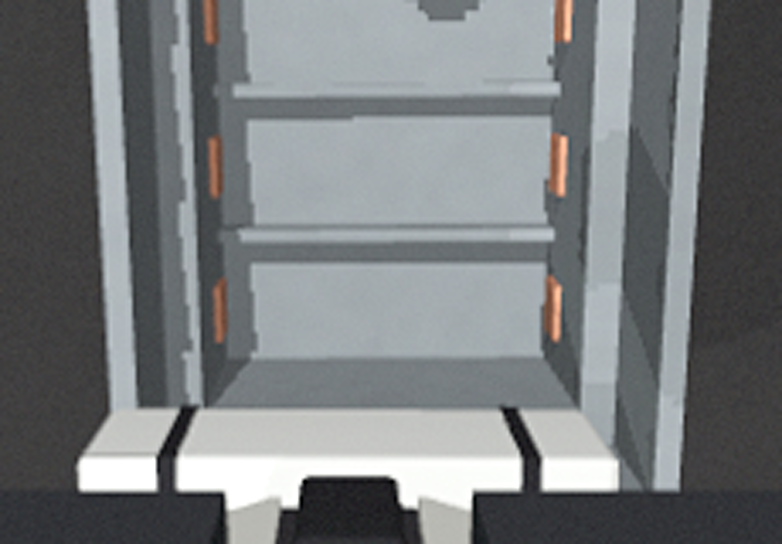

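Run:
```python
from fit import *
import pickle; c=pickle.load(open("c4.pkl","rb"))
px=np.array([[95,54],[706,47],[135,122],[651,119],[178,169],[608,165],[208,230],[561,229]],float)/3.4+[220,0]-.5+.15
L=[[-52,63.5,103],[52,63.5,103],[-52,63.5,63],[52,63.5,63],[-44,55.5,63],[44,55.5,63],[-44,55.5,5],[44,55.5,5]]
p=fit("wrist",px,L,c)
print(px-w2px("wrist",np.array(L)+[p[0],p[1],0],c))
# pack hold: predicted floor -y edge row
print(w2px("wrist",[[p[0],p[1]-89.5,5]],c), 130+357/3.4-.35)
```

```text
[ 5.29342e+02  7.36000e-01 -1.00000e-03] deg -0.1 rms px 0.28
[[ 0.10249547  0.16934223]
 [ 0.07978778 -0.10384975]
 [ 0.17708692 -0.67743604]
 [ 0.1050702  -0.12130348]
 [ 0.62672677  0.20877125]
 [-0.2342737   0.2141116 ]
 [ 0.06909812 -0.15861952]
 [-0.24952649  0.47359671]]
[[332.73778163 234.31228844]] 234.65
```

Run:
```python
from h import *
plan([529,-70.5,165],np.pi/2)
```

```text
shift [0.0115 0.0235 0.0905] turn [-0.0035  0.0012 -0.0102] rows>= 0.8 from [519.7 -75.  201.2] [-3.140e+00  1.000e-03  1.565e+00] w 13.9 t 5.35
```

Emit:
carry_out(moves=[0.0115,0.0235,0.05,0,0,-0.01,0,0.0115,0.0235,0.09,0,0,-0.01,0,0.0115,0.0235,0.09,0,0,-0.01,0,0.0115,0.0235,0.09,0,0,-0.01,0,0.0115,0.0235,0.09,0,0,-0.01,0,0.0115,0.0235,0.09,0,0,-0.01,0,0.0115,0.0235,0.09,0,0,-0.01,0,0.0115,0.0235,0.09,0,0,-0.01,0])

```text
time: 6.15
tool_pos: [529.2, -70.5, 165.7]
tcp_rot: [-3.141, 0.001, 1.571]
contact_force: [-0.0, -0.1, -1.8]
grip_width: 13.8
```

Run:
```python
from h import *
plan([529,-70.5,61],np.pi/2)
save("wrist","w5.png",(200,0,460,300),2.6)
```

```text
shift [ 3.000e-04 -1.000e-04  2.617e-01] turn [-0.002   0.0017 -0.0003] rows>= 2.1 from [529.2 -70.5 165.7] [-3.141e+00  1.000e-03  1.571e+00] w 13.8 t 6.15
```

View pics/w5.png

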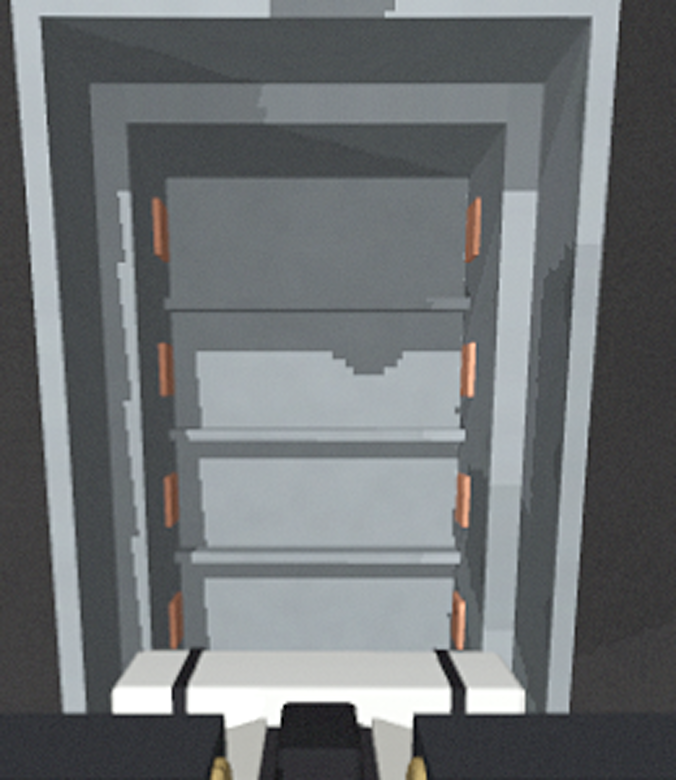

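Emit:
carry_out(moves=[0,0,0.08,0,0,0,0,0,0,0.16,0,0,0,0,0,0,0.2,0,0,0,0,0,0,0.23,0,0,0,0,0,0,0.25,0,0,0,0,0,0,0.26,0,0,0,0,0,0,0.26,0,0,0,0,0,0,0.26,0,0,0,0])

```text
time: 7.0
tool_pos: [529.4, -70.8, 62.2]
tcp_rot: [3.142, 0.001, 1.571]
contact_force: [0.2, -0.2, -0.2]
grip_width: 13.8
```

Run:
```python
from h import *
plan([529,-70.5,61],np.pi/2)
save("wrist","w6.png",(200,0,460,300),2.6)
```

```text
shift [ 0.0007 -0.0011  0.0031] turn [ 0.      0.0022 -0.0004] rows>= 0.0 from [529.4 -70.8  62.2] [3.142e+00 1.000e-03 1.571e+00] w 13.8 t 7.0
```

View pics/w6.png

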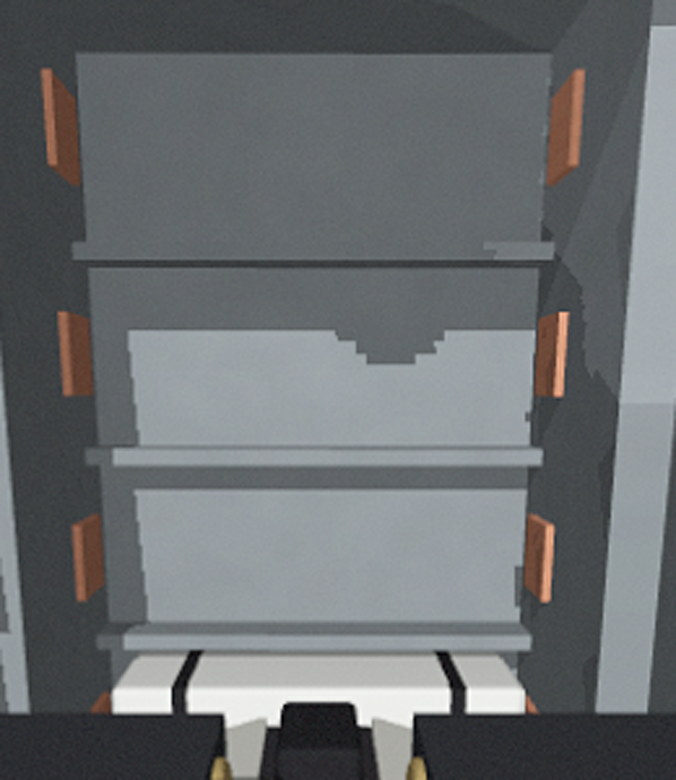

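Emit:
carry_out(moves=[0,0,0.005,0,0,0,0,0,0,0.005,0,0,0,0.4,0,0,0.005,0,0,0,0.4,0,0,0.005,0,0,0,0.4,0,0,0.005,0,0,0,0.4,0,0,0.005,0,0,0,0.4,0,0,-0.1,0,0,0,0.4,0,0,-0.2,0,0,0,0.4])

```text
time: 7.85
tool_pos: [528.7, -70.5, 142.4]
tcp_rot: [-3.139, 0.0, 1.571]
contact_force: [0.9, -0.1, 0.2]
grip_width: 36.8
```

Run:
```python
from h import *
# pack B
plan([463.6,351,220],np.pi/2-.472)
```

```text
shift [ 1.0536 -0.1636 -0.1939] turn [-0.0051  0.0019  0.9009] rows>= 8.7 from [528.7 -70.5 142.4] [-3.139  0.     1.571] w 36.8 t 7.85
```

Emit:
carry_out(moves=[0,0,-0.12,0,0,0,0.6,0.2,0,-0.2,0,0,0.2,0.6,0.98,-0.15,-0.2,0,0,0.9,0.6,0.98,-0.15,-0.2,0,0,0.9,0.6,0.98,-0.15,-0.2,0,0,0.9,0.6,0.98,-0.15,-0.2,0,0,0.9,0.6,0.98,-0.15,-0.2,0,0,0.9,0.6,0.98,-0.15,-0.2,0,0,0.9,0.6])

```text
time: 8.65
tool_pos: [478.7, 264.0, 220.3]
tcp_rot: [-3.139, 0.001, 1.099]
contact_force: [2.2, 0.2, -0.1]
grip_width: 55.0
```

Run:
```python
from h import *
plan([464.5,352,130],np.pi/2-.472)
```

```text
shift [ 0.1801 -0.131   0.2259] turn [-0.0041  0.0026  0.0007] rows>= 2.5 from [478.7 264.  220.3] [-3.139e+00  1.000e-03  1.099e+00] w 55.0 t 8.65
```

Emit:
carry_out(moves=[0.18,-0.131,0.226,0,0,0,0.6,0.18,-0.131,0.226,0,0,0,0.6,0.18,-0.131,0.226,0,0,0,0.6,0.18,-0.131,0.226,0,0,0,0.6,0.18,-0.131,0.226,0,0,0,0.6,0.18,-0.131,0.226,0,0,0,0.6,0.18,-0.131,0.226,0,0,0,0.6,0.18,-0.131,0.226,0,0,0,0.6])

```text
time: 9.45
tool_pos: [465.3, 351.3, 131.1]
tcp_rot: [-3.141, -0.0, 1.098]
contact_force: [0.1, -0.5, 0.5]
grip_width: 55.2
```

Run:
```python
from h import *
import pickle
c=get_calibration("wrist");pickle.dump(c,open("c7.pkl","wb"))
plan([464.5,354,55],np.pi/2-.472)
save("wrist","w7.png",(220,150,430,320),3.7)
```

```text
shift [ 0.0051 -0.0047  0.1903] turn [-0.0019 -0.0002 -0.0019] rows>= 1.5 from [465.3 351.3 131.1] [-3.141 -0.     1.098] w 55.2 t 9.45
```

View pics/w7.png

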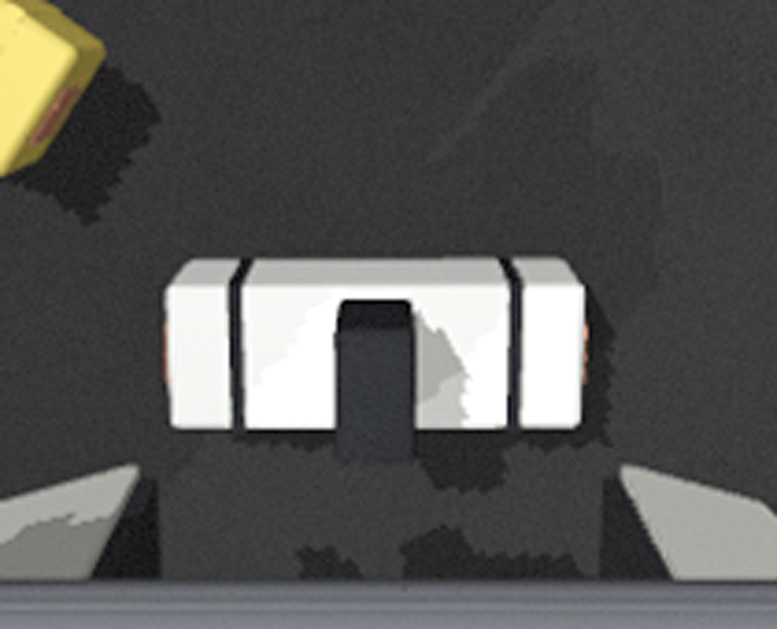

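Run:
```python
from fit import *
import pickle; c=pickle.load(open("c7.pkl","rb"))
px=np.array([[166,284],[584,284],[581,428],[171,430],[336,330],[413,330],[413,460],[336,460]],float)/3.7+[220,150]-.5+.14
L=[[-39,14,28],[39,14,28],[39,-14,28],[-39,-14,28],[-7,12,54],[7,12,54],[7,-12,54],[-7,-12,54]]
p=fit("wrist",px,L,c,[464,352,-.47])
plan([p[0],p[1],54],np.pi/2+p[2])
```

```text
[466.026 353.117  -0.471] deg -27.0 rms px 0.65
shift [0.0049 0.0002 0.1922] turn [-0.0024  0.0004 -0.003 ] rows>= 1.5 from [465.2 351.4 130.9] [-3.14   0.     1.098] w 55.0 t 9.5
```

Emit:
carry_out(moves=[0.005,0,0.0,0,0,0,0.6,0.005,0,0.1,0,0,0,0.5,0.005,0,0.192,0,0,0,0.4,0.005,0,0.192,0,0,0,0,0.005,0,0.192,0,0,0,0,0.005,0,0.192,0,0,0,0,0.005,0,0.192,0,0,0,0,0.005,0,0.192,0,0,0,0])

```text
time: 10.3
tool_pos: [467.2, 353.9, 56.3]
tcp_rot: [3.141, -0.003, 1.098]
contact_force: [-0.5, -0.6, 7.2]
grip_width: 13.8
```

Emit:
carry_out(moves=[0,0,0,0,0,0,0,0,0,0,0,0,0,0,0,0,0,0,0,0,0,0,0,-0.05,0,0,0,0,0,0,-0.15,0,0,0,0,0,0,-0.25,0,0,0,0,0,0,-0.35,0,0,0,0,0,0,-0.4,0,0,0,0])

```text
time: 11.1
tool_pos: [467.6, 354.0, 220.0]
tcp_rot: [3.138, -0.007, 1.098]
contact_force: [0.1, -0.2, -0.9]
grip_width: 13.9
```

Run:
```python
from h import *
plan([529,3,210],np.pi/2)
```

```text
shift [-0.7117  0.5361  0.0217] turn [ 0.0103 -0.0122 -0.9028] rows>= 7.1 from [467.6 354.  220. ] [ 3.138 -0.007  1.098] w 13.9 t 11.1
```

Emit:
carry_out(moves=[-0.71,0.536,0.0,0,0,-0.9,0,-0.71,0.536,0.0,0,0,-0.9,0,-0.71,0.536,0.0,0,0,-0.9,0,-0.71,0.536,0.0,0,0,-0.9,0,-0.71,0.536,0.0,0,0,-0.9,0,-0.71,0.536,0.0,0,0,-0.9,0,-0.71,0.536,0.0,0,0,-0.9,0,-0.71,0.536,0.0,0,0,-0.9,0])

```text
time: 11.9
tool_pos: [529.5, -0.7, 218.5]
tcp_rot: [3.135, -0.004, 1.566]
contact_force: [0.6, 0.9, -1.3]
grip_width: 13.8
```

Emit:
carry_out(moves=[0,0,0,0,0,0,0,0,0,0,0,0,0,0,0,0,0,0,0,0,0,0,0,0,0,0,0,0,0,0,0,0,0,0,0,0,0,0,0,0,0,0,0,0,0,0,0,0,0,0,0,0,0,0,0,0])

```text
time: 12.7
tool_pos: [529.5, -0.5, 218.5]
tcp_rot: [3.135, -0.004, 1.566]
contact_force: [-0.6, 0.2, -0.4]
grip_width: 13.7
```

Run:
```python
from h import *
import pickle
c=get_calibration("wrist");pickle.dump(c,open("c8.pkl","wb"))
plan([529,3,165],np.pi/2)
im=capture("wrist")[:,:,::-1]; cv2.imwrite("pics/w8.png",im)
cv2.imwrite("pics/w8c.png",cv2.resize(im[230:390,220:430],None,fx=3.7,fy=3.7,interpolation=cv2.INTER_CUBIC))
c=get_calibration("wrist");o=get_obs();r=R.from_euler('xyz',o["tcp_rot"])
for zz in (55-28,55):
    print(zz,w2px("wrist",[r.apply([14,s*39,zz])+o["tool_pos"] for s in(-1,1)],c).round(1).tolist())
```

```text
shift [ 0.0082 -0.0022  0.1338] turn [ 0.0126 -0.007  -0.0093] rows>= 1.1 from [ 5.295e+02 -5.000e-01  2.185e+02] [ 3.135 -0.004  1.566] w 13.7 t 12.7
27 [[240.2, 261.4], [401.9, 261.3]]
55 [[251.1, 246.6], [391.2, 246.5]]
```

View pics/w8.png

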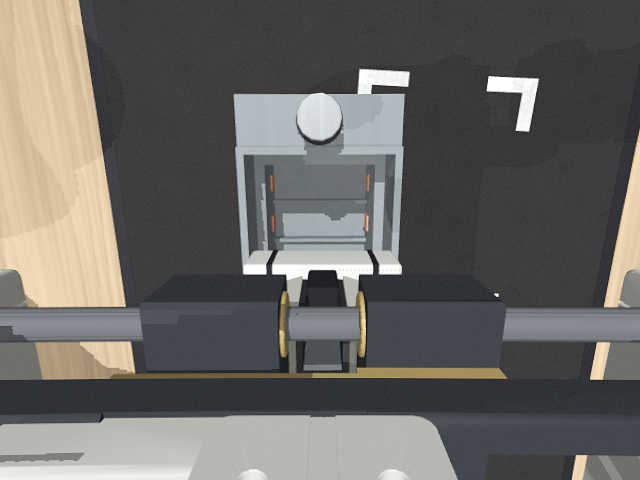

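View pics/w8c.png

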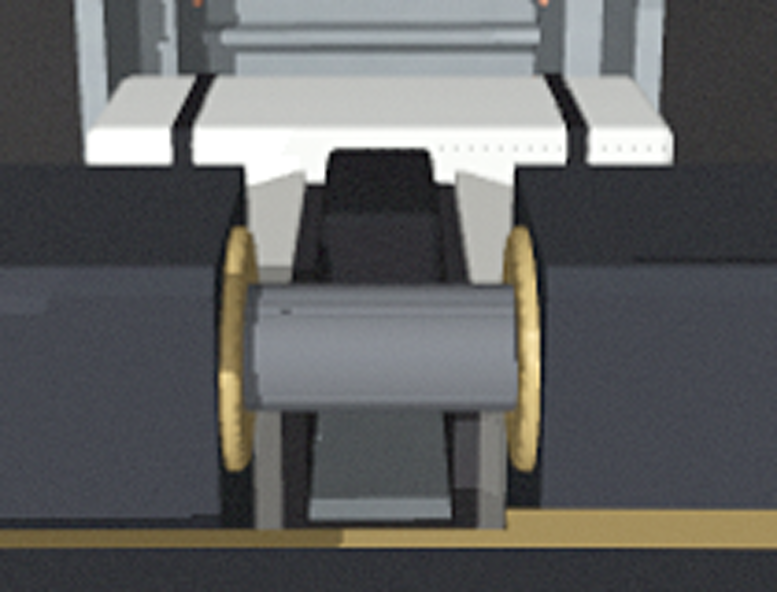

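Run:
```python
from fit import *
import pickle
c=pickle.load(open("c8.pkl","rb"))
fit("wrist",[[234.5,94],[404,94],[236,147.5],[403,147]],[[-57,102.5,98],[57,102.5,98],[-57,68.5,103],[57,68.5,103]],c)
fit("wrist",[[319,116.5]]*2,[[0,85.5,128]]*2,c)
plan([529.2,3.5,165],np.pi/2)
```

```text
[ 5.29208e+02 -5.31000e-01 -4.00000e-03] deg -0.2 rms px 0.35
[ 5.29223e+02 -8.90000e-02  0.00000e+00] deg 0.0 rms px 0.0
shift [ 0.0096 -0.0017  0.1338] turn [ 0.0126 -0.0071 -0.0097] rows>= 1.1 from [529.5  -0.6 218.5] [ 3.135 -0.004  1.566] w 13.9 t 12.75
```

Emit:
carry_out(moves=[0.008,-0.002,0.05,0.0126,-0.007,-0.01,0,0.008,-0.002,0.13,0.0126,-0.007,-0.01,0,0.008,-0.002,0.2,0.0126,-0.007,-0.01,0,0.008,-0.002,0.26,0.0126,-0.007,-0.01,0,0.008,-0.002,0.32,0.0126,-0.007,-0.01,0,0.008,-0.002,0.35,0.0126,-0.007,-0.01,0,0.008,-0.002,0.35,0.0126,-0.007,-0.01,0,0.008,-0.002,0.35,0.0126,-0.007,-0.01,0])

```text
time: 13.55
tool_pos: [530.2, 3.1, 79.2]
tcp_rot: [3.141, 0.0, 1.571]
contact_force: [0.7, -0.6, -0.5]
grip_width: 13.8
```

Run:
```python
from h import *
plan([529.2,2.9,61.5],np.pi/2)
save("wrist","w9.png",(200,0,460,300),2.6)
```

```text
shift [-0.0004 -0.0025  0.0443] turn [0.0018 0.0002 0.0003] rows>= 0.4 from [530.2   3.1  79.2] [3.141 0.    1.571] w 13.8 t 13.55
```

View pics/w9.png

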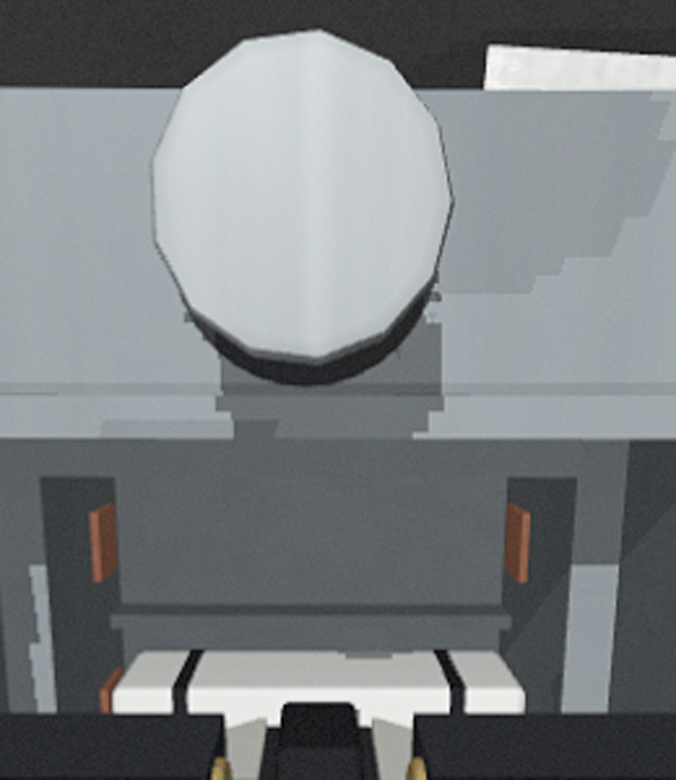

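Emit:
carry_out(moves=[0,-0.002,0.025,0,0,0,0,0,-0.002,0.044,0,0,0,0,0,-0.002,0.049,0,0,0,0,0,-0.002,0.049,0,0,0,0,0,-0.002,0.049,0,0,0,0.4,0,-0.002,0.049,0,0,0,0.4,0,-0.002,0.049,0,0,0,0.4,0,-0.002,0.049,0,0,0,0.4])

```text
time: 14.4
tool_pos: [529.6, 3.0, 59.8]
tcp_rot: [3.14, 0.0, 1.571]
contact_force: [0.8, 0.0, -0.2]
grip_width: 36.1
```

Emit:
carry_out(moves=[0,0,0,0,0,0,0.4,0,0,-0.1,0,0,0,0.4,0,0,-0.2,0,0,0,0.4,-0.2,0,-0.32,0,0,0,0.4,-0.5,0,-0.4,0,0,0,0.4,-0.5,0,-0.4,0,0,0,0.4,-0.5,0,-0.4,0,0,0,0.4,-0.5,0,-0.4,0,0,0,0.4])

```text
time: 15.2
tool_pos: [529.6, -201.5, 221.5]
tcp_rot: [3.137, 0.003, 1.567]
contact_force: [-0.7, 0.7, -0.4]
grip_width: 36.8
```

Run:
```python
from h import *
plan([612,-304,140],np.pi/2-.037)
save("wrist","w10.png")
save("top","t10.png",(240,160,520,320),2.8)
```

```text
shift [-0.2551  0.2059  0.2053] turn [0.0085 0.0055 0.064 ] rows>= 3.1 from [ 529.6 -201.5  221.5] [3.137e+00 3.000e-03 1.567e+00] w 36.8 t 15.2
```

View pics/w10.png

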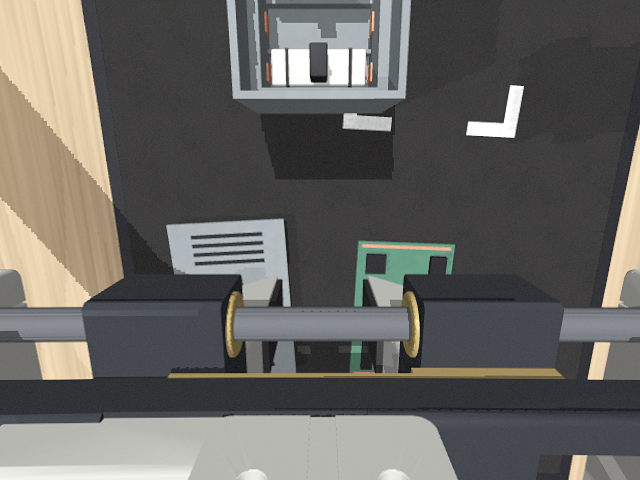

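View pics/t10.png

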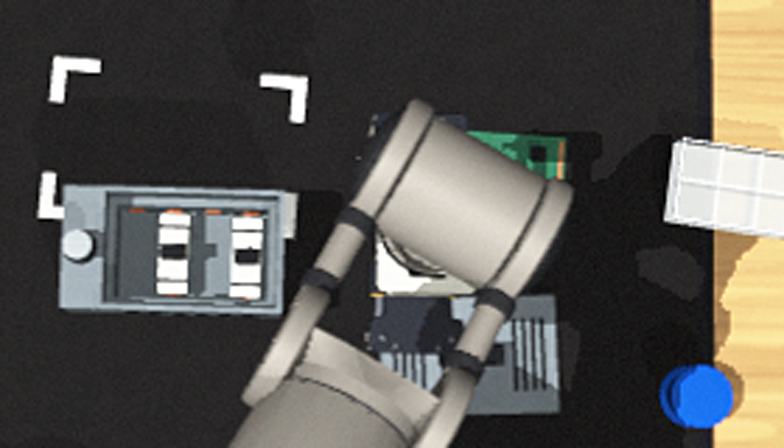

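Emit:
carry_out(moves=[-0.256,0.21,0.18,0.008,0.005,0.064,0.55,-0.256,0.21,0.18,0.008,0.005,0.064,0.55,-0.256,0.21,0.18,0.008,0.005,0.064,0.55,-0.256,0.21,0.18,0.008,0.005,0.064,0.55,-0.256,0.21,0.18,0.008,0.005,0.064,0.55,-0.256,0.21,0.18,0.008,0.005,0.064,0.55,-0.256,0.21,0.18,0.008,0.005,0.064,0.55,-0.256,0.21,0.18,0.008,0.005,0.064,0.55])

```text
time: 16.1
tool_pos: [613.6, -301.1, 150.6]
tcp_rot: [3.141, -0.0, 1.535]
contact_force: [0.9, -0.3, 0.6]
grip_width: 50.3
```

Run:
```python
from h import *
import pickle
c=get_calibration("wrist");pickle.dump(c,open("c11.pkl","wb"))
plan([614,-303.5,27],np.pi/2-.037)
save("wrist","w11.png")
```

```text
shift [-0.006   0.001   0.3091] turn [ 0.0019 -0.0008  0.0022] rows>= 2.5 from [ 613.6 -301.1  150.6] [ 3.141 -0.     1.535] w 50.3 t 16.1
```

View pics/w11.png

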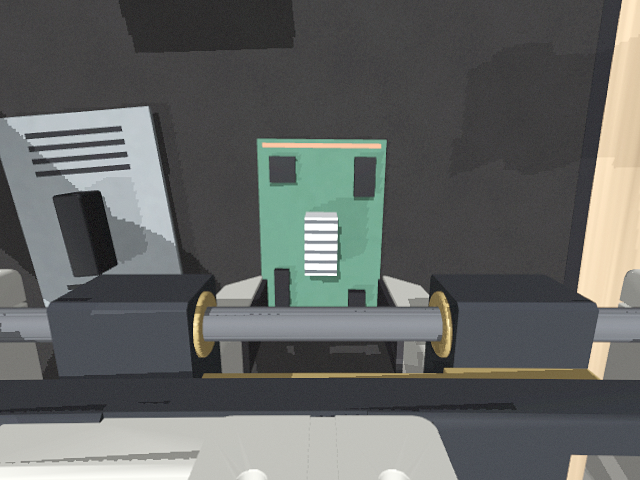

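Run:
```python
import cv2
im=cv2.imread("pics/w11.png")[120:310,240:400]
cv2.imwrite("pics/w11c.png",cv2.resize(im,None,fx=3.1,fy=3.1,interpolation=cv2.INTER_CUBIC))
```

```text
(no output)
```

View pics/w11c.png

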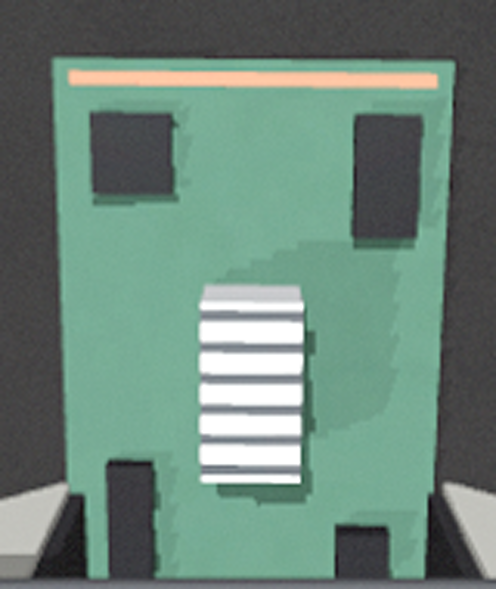

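Run:
```python
from fit import *
import pickle; c=pickle.load(open("c11.pkl","rb"))
px=np.array([[52,58],[455,61],[200,301],[303,303],[302,483],[200,481]],float)/3.1+[240,120]-.5+.16
L=[[-49,77.5,4],[49,77.5,4],[-12,22,30],[12,22,30],[12,-22,30],[-12,-22,30]]
p=fit("wrist",px,L,c,[614,-303,-.04]); fit("wrist",px[:2],L[:2],c,[614,-303,-.04]); fit("wrist",px[2:],L[2:],c,[614,-303,-.04])
plan([p[0],p[1],27],np.pi/2+p[2])
```

```text
[ 6.13015e+02 -3.04347e+02 -4.40000e-02] deg -2.5 rms px 0.4
[ 6.13056e+02 -3.04252e+02 -4.40000e-02] deg -2.5 rms px 0.24
[ 6.13007e+02 -3.04400e+02 -4.40000e-02] deg -2.5 rms px 0.46
shift [-0.0078 -0.0012  0.3087] turn [ 0.0015 -0.0009  0.0152] rows>= 2.5 from [ 613.5 -301.3  150.5] [ 3.141 -0.     1.535] w 50.9 t 16.15
```

Emit:
carry_out(moves=[-0.008,-0.001,0.08,0,0,0.015,0.55,-0.008,-0.001,0.18,0,0,0.015,0.55,-0.008,-0.001,0.26,0,0,0.015,0.55,-0.008,-0.001,0.305,0,0,0.015,0.55,-0.008,-0.001,0.308,0,0,0.015,0.4,-0.008,-0.001,0.308,0,0,0.015,0,-0.008,-0.001,0.308,0,0,0.015,0,-0.008,-0.001,0.308,0,0,0.015,0])

```text
time: 16.95
tool_pos: [613.9, -305.0, 29.3]
tcp_rot: [3.138, 0.001, 1.527]
contact_force: [-0.4, -0.1, 4.9]
grip_width: 24.0
```

Emit:
carry_out(moves=[0,0,0,0,0,0,0,0,0,0,0,0,0,0,0,0,0,0,0,0,0,0,0,-0.03,0,0,0,0,0,0,-0.1,0,0,0,0,0,0,-0.2,0,0,0,0,0,0,-0.3,0,0,0,0,0,0,-0.35,0,0,0,0])

```text
time: 17.75
tool_pos: [614.6, -305.5, 174.6]
tcp_rot: [3.133, 0.004, 1.527]
contact_force: [1.0, -0.3, -0.3]
grip_width: 23.6
```

Run:
```python
from h import *
plan([529.2,-16,230],np.pi/2)
save("wrist","w12.png")
```

```text
shift [ 0.7131 -0.2438 -0.1437] turn [ 0.0171  0.0087 -0.0836] rows>= 6.1 from [ 614.6 -305.5  174.6] [3.133 0.004 1.527] w 23.6 t 17.75
```

View pics/w12.png

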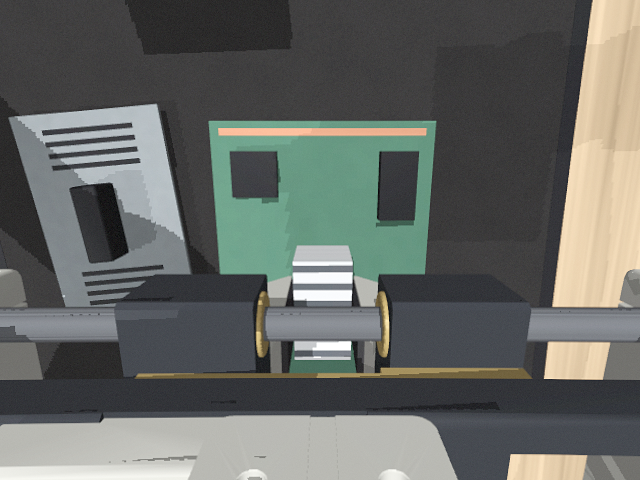

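```bash
python3 - <<'E'
import cv2
im=cv2.imread("pics/w12.png")[110:260,200:445]
cv2.imwrite("pics/w12c.png",cv2.resize(im,None,fx=3.2,fy=3.2,interpolation=cv2.INTER_CUBIC))
E
cat > held.py <<'E'
from fit import *
def held(px,L,c,o,d0):
    r=R.from_euler('xyz',o["tcp_rot"])
    # tool frame: x=+y-ish; object frame at yaw: object x = -? build body in tool coords: body y->tool x, body x->tool y? (down tool, z flipped)
    B=np.array(L,float)
    def f(p):
        ca,sa=np.cos(p[3]),np.sin(p[3])
        w=np.c_[ca*B[:,0]-sa*B[:,1],sa*B[:,0]+ca*B[:,1],B[:,2]]
        t=np.c_[w[:,1]+p[0],w[:,0]+p[1],p[2]-w[:,2]]   # tool yaw90: tool x=+y world, tool y=+x world, z down
        return (w2px("wrist",r.apply(t)+o["tool_pos"],c)-px).ravel()
    s=least_squares(f,[0,0,d0,0]); s2=s.x
    print("obj offset in tool x,y, underside depth, yaw:",s2.round(3),"rms",np.sqrt((s.fun**2).mean()).round(2)); return s2
E
```

```text
(no output)
```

View pics/w12c.png

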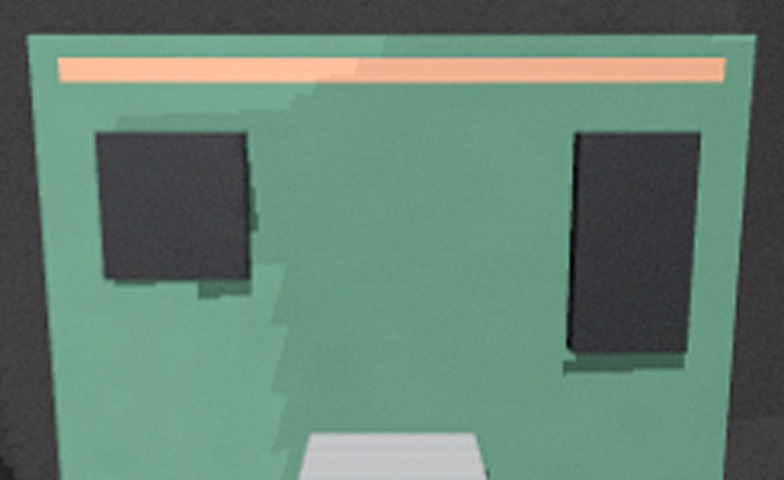

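Run:
```python
from held import *
o=get_obs(); c=get_calibration("wrist"); print(o["tool_pos"],o["dq"].round(3))
px=np.array([[28,35],[756,35],[308,433],[474,433]],float)/3.2+[200,110]-.5+.16
held(px,[[-49,77.5,4],[49,77.5,4],[-12,22,4],[12,22,4]],c,o,28)
```

```text
[ 615.45889204 -305.97712425  177.22359941] [ 0.     0.025  0.043 -0.001 -0.096 -0.   ]
obj offset in tool x,y, underside depth, yaw: [ 7.4700e-01  4.0800e-01  2.8596e+01 -2.0000e-03] rms 0.26
```

Run:
```python
from h import *
plan([528.8,-17.8,200],np.pi/2)
```

```text
shift [ 0.7099 -0.2472 -0.0646] turn [ 0.0235  0.0127 -0.0835] rows>= 6.0 from [ 615.5 -306.   177.2] [3.129 0.006 1.527] w 23.8 t 17.8
```

Emit:
carry_out(moves=[0.1,-0.03,-0.06,0,0,0,0,0.71,-0.247,-0.065,0.02,0.01,-0.083,0,0.71,-0.247,-0.065,0.02,0.01,-0.083,0,0.71,-0.247,-0.065,0.02,0.01,-0.083,0,0.71,-0.247,-0.065,0.02,0.01,-0.083,0,0.71,-0.247,-0.065,0.02,0.01,-0.083,0,0.71,-0.247,-0.065,0.02,0.01,-0.083,0,0.71,-0.247,-0.065,0.02,0.01,-0.083,0])

```text
time: 18.6
tool_pos: [528.3, -16.2, 200.3]
tcp_rot: [3.14, 0.001, 1.574]
contact_force: [0.5, 0.3, -1.5]
grip_width: 23.9
```

Run:
```python
from h import *
plan([528.8,-17.8,145],np.pi/2)
```

```text
shift [-0.0038  0.001   0.1383] turn [0.0031 0.0028 0.0054] rows>= 1.1 from [528.3 -16.2 200.3] [3.140e+00 1.000e-03 1.574e+00] w 23.9 t 18.6
```

Emit:
carry_out(moves=[-0.004,0.001,0.08,0.003,0.003,0.005,0,-0.004,0.001,0.15,0.003,0.003,0.005,0,-0.004,0.001,0.15,0.003,0.003,0.005,0,-0.004,0.001,0.15,0.003,0.003,0.005,0,-0.004,0.001,0.15,0.003,0.003,0.005,0,-0.004,0.001,0.15,0.003,0.003,0.005,0,-0.004,0.001,0.15,0.003,0.003,0.005,0,-0.004,0.001,0.15,0.003,0.003,0.005,0])

```text
time: 19.4
tool_pos: [529.1, -18.0, 141.0]
tcp_rot: [3.14, 0.0, 1.571]
contact_force: [0.6, 0.5, -1.2]
grip_width: 24.2
```

Run:
```python
from h import *
import pickle
c=get_calibration("wrist");pickle.dump((c,get_obs()),open("c13.pkl","wb"))
plan([528.8,-17.8,92],np.pi/2)
save("wrist","w13.png",(180,20,470,270),2.7)
```

```text
shift [ 0.0005 -0.0009  0.1224] turn [0.0022 0.0003 0.0005] rows>= 1.0 from [529.1 -18.  141. ] [3.14  0.    1.571] w 24.2 t 19.4
```

View pics/w13.png

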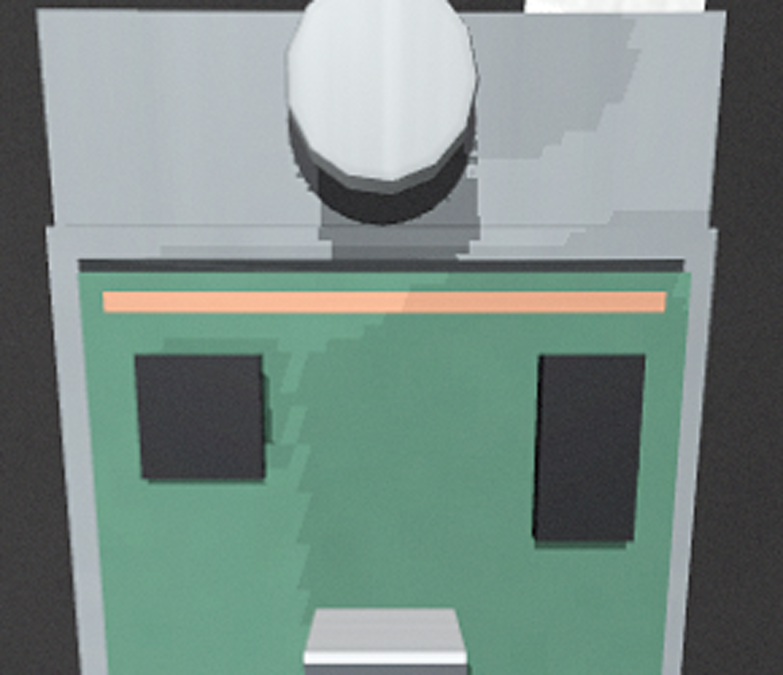

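Run:
```python
from held import *
import pickle; c,o=pickle.load(open("c13.pkl","rb"))
T=lambda p: np.array(p,float)/2.7+[180,20]-.5+.19
k=fit("wrist",T([[38,9],[726,11],[47,228],[717,230],[79,259],[685,260]]),[[-57,102.5,98],[57,102.5,98],[-57,68.5,103],[57,68.5,103],[-52,63.5,103],[52,63.5,103]],c)
h=held(T([[79,272],[691,272],[318,609],[454,609]]),[[-49,77.5,4],[49,77.5,4],[-12,22,4],[12,22,4]],c,o,28)
print(o["tool_pos"], "need board at",k[0],k[1]-17)
```

```text
[ 5.29109e+02 -7.00000e-02 -2.00000e-03] deg -0.1 rms px 0.42
obj offset in tool x,y, underside depth, yaw: [ 0.726  0.708 28.862  0.   ] rms 0.24
[529.09765192 -17.98799396 140.96789301] need board at 529.1087872096524 -17.069746160637003
```

Emit:
carry_out(moves=[0,-0.0015,0.03,0,0,0,0,0,-0.0015,0.06,0,0,0,0,0,-0.0015,0.08,0,0,0,0,0,-0.0015,0.1,0,0,0,0,0,-0.0015,0.115,0,0,0,0,0,-0.0015,0.122,0,0,0,0,0,-0.0015,0.124,0,0,0,0,0,-0.0015,0.124,0,0,0,0])

```text
time: 20.25
tool_pos: [528.1, -17.8, 92.2]
tcp_rot: [3.141, 0.0, 1.571]
contact_force: [-5.2, -0.1, 9.1]
grip_width: 23.8
```

Run:
```python
from h import *
plan([529,-17.8,91.5],np.pi/2); print(get_obs()["contact_force"])
save("wrist","w14.png",(180,20,470,270),2.7)
```

```text
shift [0.0001 0.0023 0.0017] turn [0.001  0.0003 0.001 ] rows>= 0.0 from [528.1 -17.8  92.2] [3.141 0.    1.571] w 23.8 t 20.25
[-5.21804301 -0.1343492   9.08350384]
```

View pics/w14.png

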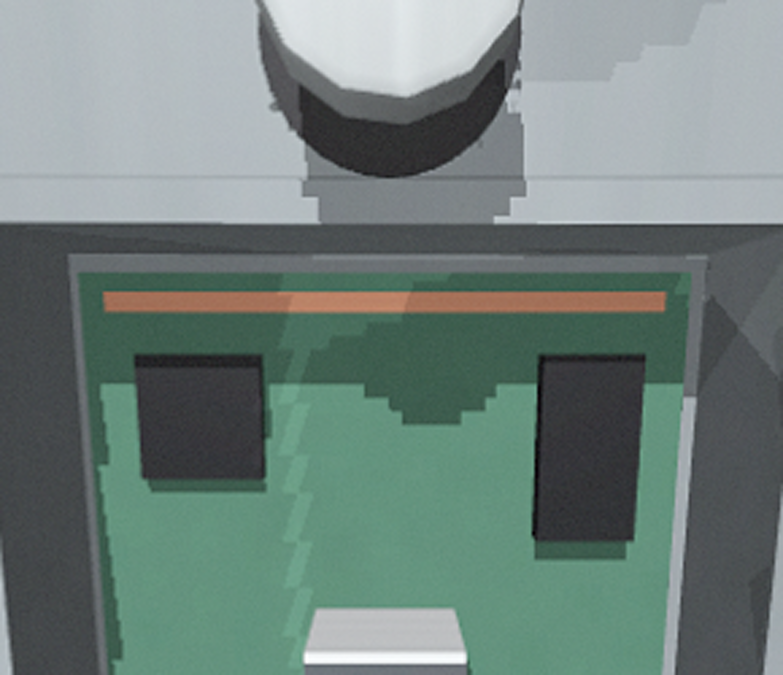

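Board sits on the ledge with an even gap all round (contact force 9 N). Release and rise.

Emit:
carry_out(moves=[0,0,0,0,0,0,0.45,0,0,0,0,0,0,0.45,0,0,0,0,0,0,0.45,0,0,0,0,0,0,0.45,0,0,-0.05,0,0,0,0.45,0,0,-0.15,0,0,0,0.45,0,0,-0.27,0,0,0,0.45,0,0,-0.3,0,0,0,0.45])

```text
time: 21.1
tool_pos: [530.2, -18.2, 217.1]
tcp_rot: [3.133, 0.002, 1.571]
contact_force: [0.3, 0.5, -0.1]
grip_width: 41.7
```

Run:
```python
from h import *
plan([441,-288,170],np.pi/2+.051)
save("scene","s15.png",(200,170,400,320),3.5)
save("wrist","w15.png")
```

```text
shift [-0.6743 -0.2245  0.117 ] turn [ 0.0171  0.0036 -0.0962] rows>= 5.8 from [530.2 -18.2 217.1] [3.133e+00 2.000e-03 1.571e+00] w 41.7 t 21.1
```

View pics/s15.png

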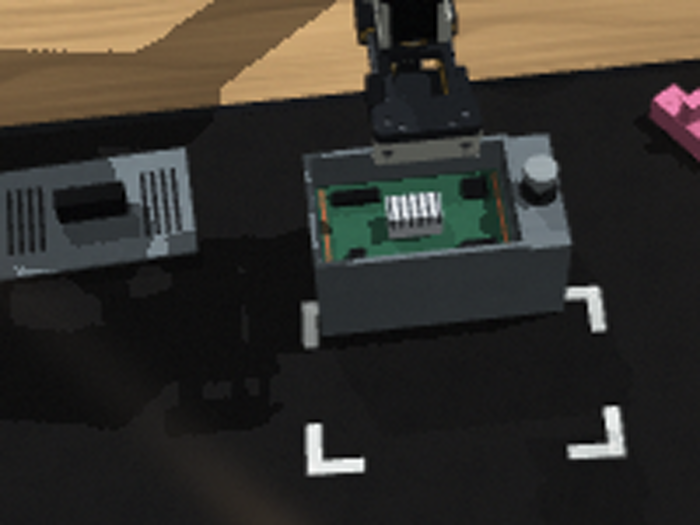

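View pics/w15.png

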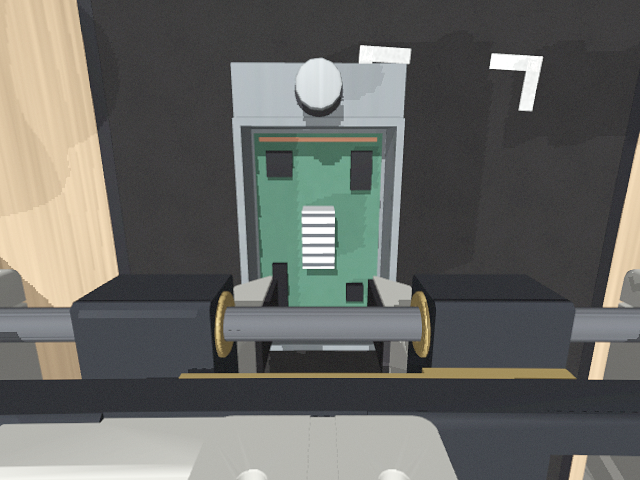

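Emit:
carry_out(moves=[-0.675,-0.225,0.12,0.017,0.004,-0.096,0.55,-0.675,-0.225,0.12,0.017,0.004,-0.096,0.55,-0.675,-0.225,0.12,0.017,0.004,-0.096,0.55,-0.675,-0.225,0.12,0.017,0.004,-0.096,0.55,-0.675,-0.225,0.12,0.017,0.004,-0.096,0.55,-0.675,-0.225,0.12,0.017,0.004,-0.096,0.55,-0.675,-0.225,0.12,0.017,0.004,-0.096,0.55,-0.675,-0.225,0.12,0.017,0.004,-0.096,0.55])

```text
time: 22.0
tool_pos: [438.4, -287.9, 164.0]
tcp_rot: [-3.135, -0.004, 1.619]
contact_force: [-1.0, -0.3, -0.1]
grip_width: 50.7
```

Emit:
carry_out(moves=[0,0,0,0,0,0,0.55,0,0,0,0,0,0,0.55,0,0,0,0,0,0,0.55,0,0,0,0,0,0,0.55,0,0,0,0,0,0,0.55,0,0,0,0,0,0,0.55,0,0,0,0,0,0,0.55,0,0,0,0,0,0,0.55])

```text
time: 22.8
tool_pos: [438.4, -287.9, 164.0]
tcp_rot: [-3.135, -0.004, 1.619]
contact_force: [-0.2, -0.9, -0.1]
grip_width: 50.6
```

Run:
```python
from h import *
import pickle
c=get_calibration("wrist");pickle.dump(c,open("c16.pkl","wb"))
plan([441,-288,36],np.pi/2+.051)
im=capture("wrist")[:,:,::-1]; cv2.imwrite("pics/w16.png",im)
cv2.imwrite("pics/w16c.png",cv2.resize(im[110:310,220:430],None,fx=3,fy=3,interpolation=cv2.INTER_CUBIC))
```

```text
shift [-0.0019  0.0084  0.32  ] turn [-0.0117 -0.0077 -0.0046] rows>= 2.6 from [ 438.4 -287.9  164. ] [-3.135 -0.004  1.619] w 50.6 t 22.8
```

View pics/w16c.png

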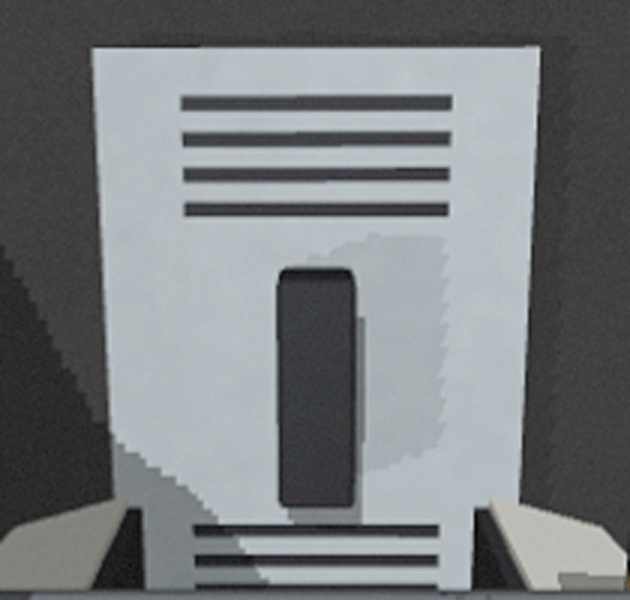

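Run:
```python
from fit import *
import pickle; c=pickle.load(open("c16.pkl","rb"))
px=np.array([[92,47],[541,46],[276,281],[356,281],[355,508],[278,508]],float)/3+[220,110]-.5+.16
L=[[-57,85.5,12],[57,85.5,12],[-10,30,38],[10,30,38],[10,-30,38],[-10,-30,38]]
p=fit("wrist",px,L,c,[440,-289,.05]); fit("wrist",px[:2],L[:2],c,[440,-289,.05]); fit("wrist",px[2:],L[2:],c,[440,-289,.05])
plan([p[0],p[1],36],np.pi/2+p[2])
```

```text
[ 4.40363e+02 -2.88501e+02  5.00000e-02] deg 2.9 rms px 0.49
[ 4.40345e+02 -2.88268e+02  4.90000e-02] deg 2.8 rms px 0.25
[ 4.40359e+02 -2.88635e+02  5.20000e-02] deg 3.0 rms px 0.53
shift [-0.0031  0.0068  0.32  ] turn [-0.0117 -0.0078 -0.0024] rows>= 2.6 from [ 438.4 -287.9  164. ] [-3.135 -0.004  1.619] w 50.7 t 22.85
```

Emit:
carry_out(moves=[-0.003,0.007,0.1,-0.012,-0.008,0,0.55,-0.003,0.007,0.2,-0.012,-0.008,0,0.55,-0.003,0.007,0.28,-0.012,-0.008,0,0.55,-0.003,0.007,0.32,-0.012,-0.008,0,0.5,-0.003,0.007,0.32,-0.012,-0.008,0,0.3,-0.003,0.007,0.32,-0.012,-0.008,0,0,-0.003,0.007,0.32,-0.012,-0.008,0,0,-0.003,0.007,0.32,-0.012,-0.008,0,0])

```text
time: 23.65
tool_pos: [441.1, -289.1, 37.3]
tcp_rot: [3.14, 0.002, 1.619]
contact_force: [-0.4, -0.0, 2.1]
grip_width: 19.8
```

Emit:
carry_out(moves=[0,0,0,0,0,0,0,0,0,0,0,0,0,0,0,0,0,0,0,0,0,0,0,-0.04,0,0,0,0,0,0,-0.1,0,0,0,0,0,0,-0.2,0,0,0,0,0,0,-0.32,0,0,0,0,0,0,-0.4,0,0,0,0])

```text
time: 24.45
tool_pos: [441.1, -289.1, 200.3]
tcp_rot: [3.138, 0.004, 1.619]
contact_force: [0.1, 0.0, -1.2]
grip_width: 19.6
```

Run:
```python
from h import *
plan([529,-17,230],np.pi/2)
```

```text
shift [ 0.6684  0.2528 -0.0758] turn [0.0078 0.0073 0.0929] rows>= 5.7 from [ 441.1 -289.1  200.3] [3.138 0.004 1.619] w 19.6 t 24.45
```

Emit:
carry_out(moves=[0.1,0.04,-0.06,0,0,0,0,0.668,0.253,-0.06,0.008,0.007,0.093,0,0.668,0.253,-0.06,0.008,0.007,0.093,0,0.668,0.253,-0.06,0.008,0.007,0.093,0,0.668,0.253,-0.06,0.008,0.007,0.093,0,0.668,0.253,-0.06,0.008,0.007,0.093,0,0.668,0.253,-0.06,0.008,0.007,0.093,0,0.668,0.253,-0.06,0.008,0.007,0.093,0])

```text
time: 25.25
tool_pos: [529.0, -16.4, 223.4]
tcp_rot: [-3.141, 0.001, 1.573]
contact_force: [-0.4, -0.3, -1.3]
grip_width: 19.6
```

Run:
```python
from h import *
plan([529,-17,170],np.pi/2)
```

```text
shift [-0.0015  0.0002  0.1335] turn [-0.0016  0.001   0.0049] rows>= 1.1 from [529.  -16.4 223.4] [-3.141e+00  1.000e-03  1.573e+00] w 19.6 t 25.25
```

Emit:
carry_out(moves=[-0.0015,0,0.08,0,0,0.005,0,-0.0015,0,0.134,0,0,0.005,0,-0.0015,0,0.134,0,0,0.005,0,-0.0015,0,0.134,0,0,0.005,0,-0.0015,0,0.134,0,0,0.005,0,-0.0015,0,0.134,0,0,0.005,0,-0.0015,0,0.134,0,0,0.005,0,-0.0015,0,0.134,0,0,0.005,0])

```text
time: 26.05
tool_pos: [529.1, -17.0, 170.3]
tcp_rot: [3.142, 0.001, 1.571]
contact_force: [0.2, -1.1, 0.0]
grip_width: 19.9
```

Run:
```python
from h import *
import pickle
c=get_calibration("wrist");pickle.dump((c,get_obs()),open("c17.pkl","wb"))
plan([529,-17,131],np.pi/2)
save("wrist","w17.png",(180,20,470,270),2.7)
```

```text
shift [ 0.0001 -0.0003  0.0984] turn [ 0.0001  0.0012 -0.    ] rows>= 0.8 from [529.1 -17.  170.3] [3.142e+00 1.000e-03 1.571e+00] w 19.9 t 26.05
```

View pics/w17.png

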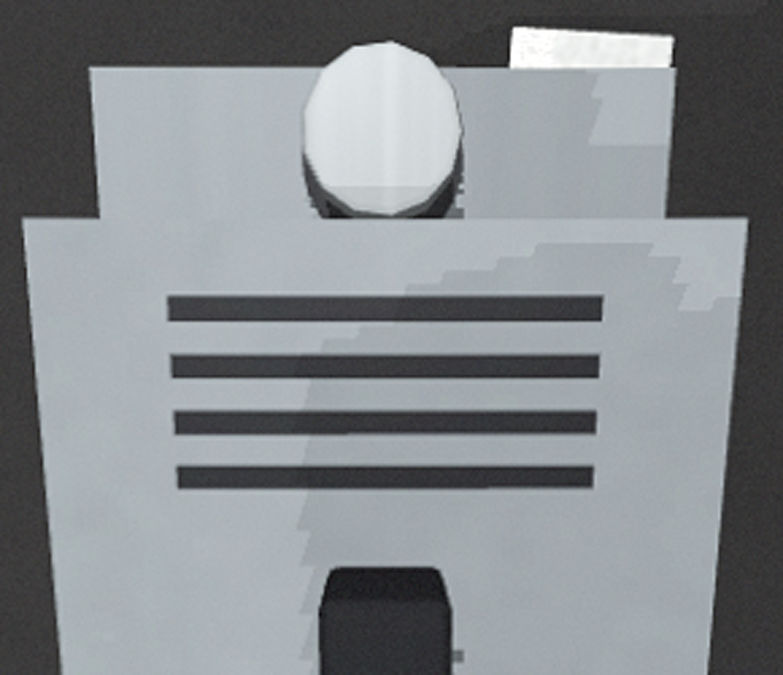

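Run:
```python
from held import *
import pickle; c,o=pickle.load(open("c17.pkl","rb"))
T=lambda p: np.array(p,float)/2.7+[180,20]-.5+.19
k=fit("wrist",T([[89,67],[676,67]]),[[-57,102.5,98],[57,102.5,98]],c)
h=held(T([[22,218],[748,218],[320,612],[452,612]]),[[-57,85.5,12],[57,85.5,12],[-10,30,38],[10,30,38]],c,o,36)
h=held(T([[22,218],[748,218],[330,568],[442,568]]),[[-57,85.5,12],[57,85.5,12],[-10,30,12],[10,30,12]],c,o,36)
print(o["tool_pos"], "cover",o["tool_pos"][0]+h[1],o["tool_pos"][1]+h[0],"need",k[0],k[1]-17)
```

```text
[ 5.29232e+02  3.70000e-02 -1.00000e-03] deg -0.0 rms px 0.39
obj offset in tool x,y, underside depth, yaw: [-1.7000e-02  6.7700e-01  3.4638e+01 -0.0000e+00] rms 1.22
obj offset in tool x,y, underside depth, yaw: [ 0.432  0.692 35.711  0.   ] rms 0.62
[529.0972413  -17.02993647 170.344158  ] cover 529.7894108524938 -16.598396045235667 need 529.2317025309919 -16.96271726434971
```

Emit:
carry_out(moves=[-0.001,-0.0014,0.03,0,0,0,0,-0.001,-0.0014,0.055,0,0,0,0,-0.001,-0.0014,0.07,0,0,0,0,-0.001,-0.0014,0.082,0,0,0,0,-0.001,-0.0014,0.092,0,0,0,0,-0.001,-0.0014,0.098,0,0,0,0,-0.001,-0.0014,0.1,0,0,0,0,-0.001,-0.0014,0.1,0,0,0,0])

```text
time: 26.9
tool_pos: [528.4, -17.4, 132.2]
tcp_rot: [3.141, 0.001, 1.571]
contact_force: [-7.1, 0.5, 16.2]
grip_width: 19.5
```

Run:
```python
from h import *
plan([529,-17.2,131],np.pi/2)
save("wrist","w18.png",(150,0,490,270),2.2); save("scene","s18.png",(260,170,400,320),5)
```

```text
shift [0.0004 0.0016 0.003 ] turn [0.0013 0.0019 0.0007] rows>= 0.0 from [528.4 -17.4 132.2] [3.141e+00 1.000e-03 1.571e+00] w 19.5 t 26.9
```

View pics/w18.png

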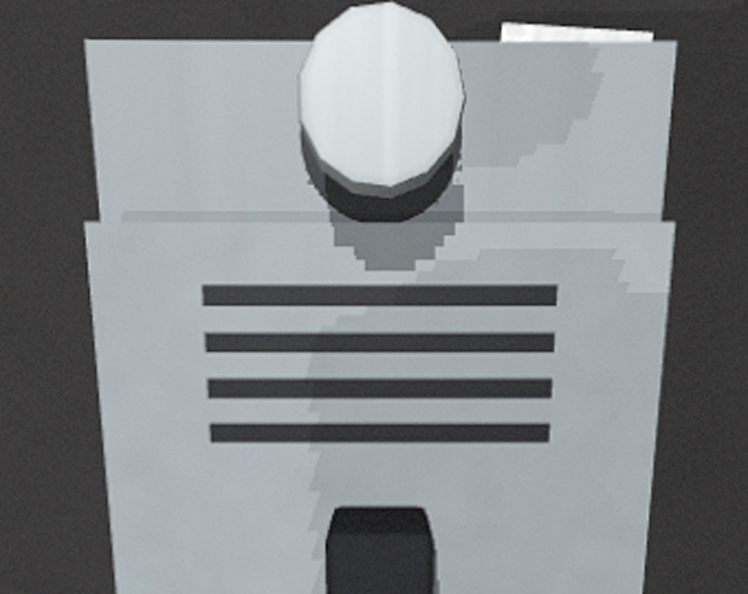

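View pics/s18.png

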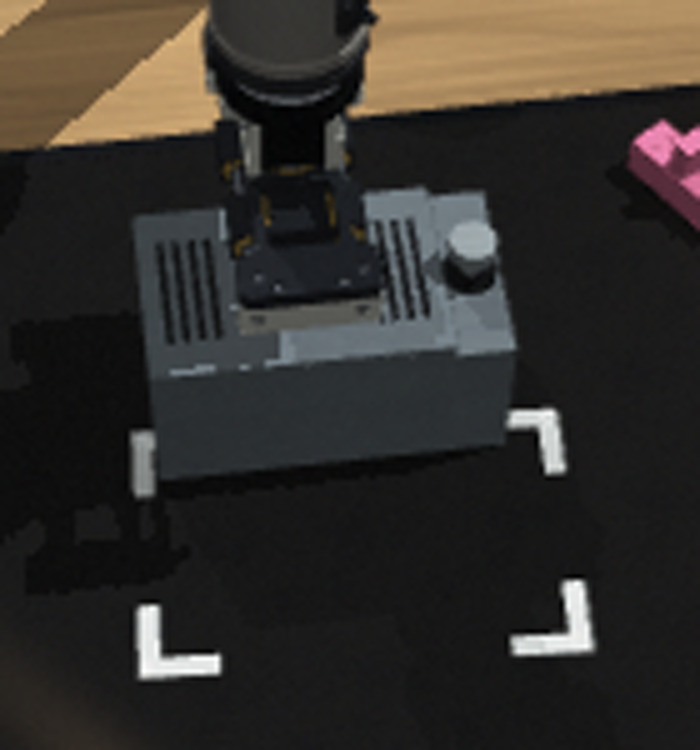

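Emit:
carry_out(moves=[0,0,-0.002,0,0,0,0.45,0,0,-0.002,0,0,0,0.45,0,0,-0.002,0,0,0,0.45,0,0,-0.002,0,0,0,0.45,0,0,-0.06,0,0,0,0.45,0,0,-0.15,0,0,0,0.3,0,0,-0.2,0,0,0,0,0,0,-0.2,0,0,0,0])

```text
time: 27.8
tool_pos: [529.9, -17.5, 215.0]
tcp_rot: [3.135, 0.002, 1.571]
contact_force: [0.0, 0.1, 0.4]
grip_width: 21.8
```

Run:
```python
from h import *
plan([529.2,85.4,165],np.pi/2)
import pickle
pickle.dump((get_calibration("wrist"),get_obs()),open("c19.pkl","wb"))
save("wrist","w19.png")
```

```text
shift [ 0.2576 -0.0024  0.1244] turn [0.0126 0.0038 0.0006] rows>= 2.3 from [529.9 -17.5 215. ] [3.135e+00 2.000e-03 1.571e+00] w 21.8 t 27.8
```

View pics/w19.png

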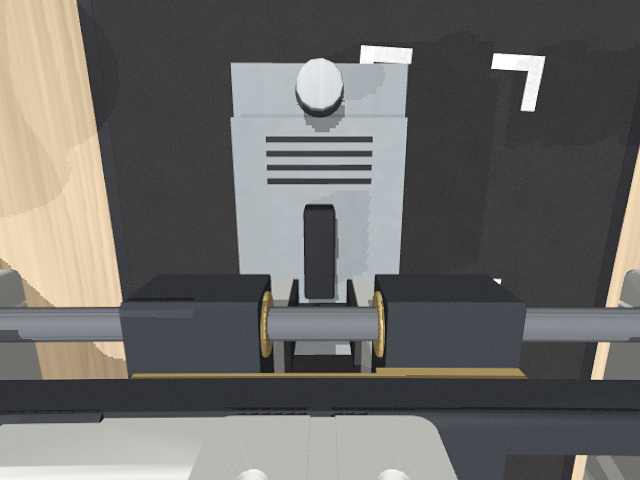

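Emit:
carry_out(moves=[0.258,-0.002,0.0,0.012,0.004,0,0,0.258,-0.002,0.0,0.012,0.004,0,0,0.258,-0.002,0.12,0.012,0.004,0,0,0.258,-0.002,0.12,0.012,0.004,0,0,0.258,-0.002,0.12,0.012,0.004,0,0,0.258,-0.002,0.12,0.012,0.004,0,0,0.258,-0.002,0.12,0.012,0.004,0,0,0.258,-0.002,0.12,0.012,0.004,0,0])

```text
time: 28.65
tool_pos: [528.9, 85.0, 166.1]
tcp_rot: [-3.141, -0.001, 1.57]
contact_force: [0.3, 0.2, -0.0]
grip_width: 0.6
```

Run:
```python
from h import *
plan([529.2,85.4,135],np.pi/2)
save("scene","s20.png",(260,150,400,290),5)
```

```text
shift [0.001  0.0009 0.0776] turn [-0.0018 -0.0013 -0.0019] rows>= 0.6 from [528.9  85.  166.1] [-3.141e+00 -1.000e-03  1.570e+00] w 0.6 t 28.65
```

View pics/s20.png

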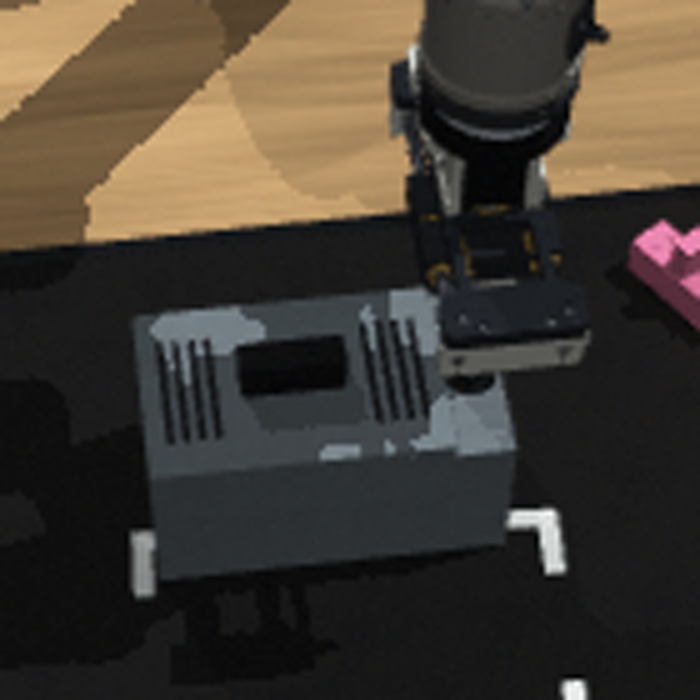

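Emit:
carry_out(moves=[0.001,0,0.03,0,0,0,0,0.001,0,0.05,0,0,0,0,0.001,0,0.06,0,0,0,0,0.001,0,0.07,0,0,0,0,0.001,0,0.076,0,0,0,0,0.001,0,0.08,0,0,0,0,0.001,0,0.08,0,0,0,0,0.001,0,0.08,0,0,0,0])

```text
time: 29.5
tool_pos: [528.5, 85.4, 135.2]
tcp_rot: [-3.141, -0.0, 1.57]
contact_force: [-4.7, -1.1, 13.1]
grip_width: 0.6
```

Emit:
carry_out(moves=[0,0,0.005,0,0,0,0,0,0,0.006,0,0,0,0,0,0,0.006,0,0,0,0,0,0,0.006,0,0,0,0,0,0,0.006,0,0,0,0,0,0,0.006,0,0,0,0,0,0,0.006,0,0,0,0,0,0,0.006,0,0,0,0])

```text
time: 30.3
tool_pos: [528.6, 85.4, 135.0]
tcp_rot: [3.141, -0.0, 1.571]
contact_force: [-6.9, -1.5, 19.9]
grip_width: 0.5
```

Run:
```python
from h import *
plan([529.2,85.4,135],np.pi/2)
save("wrist","w21.png"); save("scene","s21.png",(260,150,400,290),5)
```

```text
shift [-0.0001  0.0015  0.    ] turn [ 0.0015 -0.0002 -0.0004] rows>= 0.0 from [528.6  85.4 135. ] [ 3.141 -0.     1.571] w 0.5 t 30.3
```

View pics/s21.png

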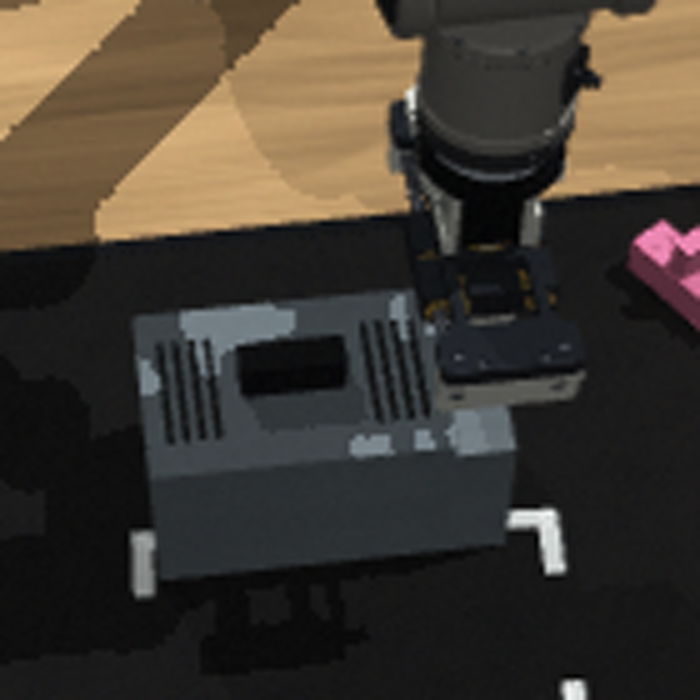

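Emit:
carry_out(moves=[0,0,-0.05,0,0,0,0,0,0,-0.15,0,0,0,0,0,0,-0.2,0,0,0,0,-0.1,-0.2,-0.2,0,0,0.6,0,-0.2,-0.35,-0.2,0,0,1,0.3,-0.2,-0.35,-0.2,0,0,1,0.6,-0.2,-0.35,-0.2,0,0,1,0.6,-0.2,-0.35,-0.2,0,0,1,0.6])

```text
time: 31.2
tool_pos: [387.3, 5.0, 215.1]
tcp_rot: [3.141, -0.001, 1.045]
contact_force: [-0.3, -0.6, 0.0]
grip_width: 27.7
```

Run:
```python
from fit import *
import pickle
c=pickle.load(open("c8.pkl","rb"))
e=11
p=px2w("wrist",[[360,70],[538.5,79]],0,c); print(p, np.arctan2(p[1,1]-p[0,1],p[1,0]-p[0,0]),np.linalg.norm(p[1]-p[0]))
fit("wrist",[[360,70],[538.5,79]],[[-69-e,114.5+e,0],[69+e,114.5+e,0]],c,[640,5,-.05])
c,o=pickle.load(open("c19.pkl","rb"))
fit("wrist",[[361,46],[543.5,57]],[[-69-e,114.5+e,0],[69+e,114.5+e,0]],c,[640,5,-.05])
plan([400,0,180],0)
save("wrist","w22.png")
```

```text
[[566.54861946 136.17333609   0.        ]
 [728.74872223 127.0193079    0.        ]] -0.056376831795727174 162.45820868624457
[ 6.40707e+02  6.35900e+00 -5.50000e-02] deg -3.2 rms px 0.95
[ 6.39443e+02  6.42500e+00 -5.90000e-02] deg -3.4 rms px 0.72
shift [0.0052 0.0337 0.0877] turn [ 8.0000e-04 -2.0000e-03  1.9949e+00] rows>= 7.0 from [387.3   5.  215.1] [ 3.141e+00 -1.000e-03  1.045e+00] w 27.7 t 31.2
```

View pics/w22.png

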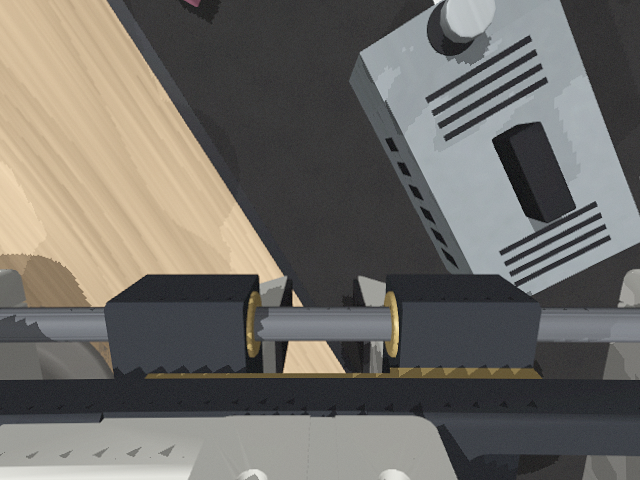

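Emit:
carry_out(moves=[0,0.03,0,0,0,1,1,0,0.03,0,0,0,1,1,0,0.03,0,0,0,1,1,0,0.03,0,0,0,1,1,0,0.03,0,0,0,1,1,0,0.03,0,0,0,1,1,0,0.03,0,0,0,1,1,0,0.03,0,0,0,1,1])

```text
time: 32.05
tool_pos: [399.3, -0.6, 215.2]
tcp_rot: [3.141, -0.002, 0.525]
contact_force: [-0.0, 0.1, -0.1]
grip_width: 91.0
```

Emit:
carry_out(moves=[0,0,0,0,0,1,1,0,0,0,0,0,1,1,0,0,0,0,0,1,1,0,0,0,0,0,1,1,0,0,0.1,0,0,1,1,0,0,0.1,0,0,1,1,0,0,0.1,0,0,1,1,0,0,0.1,0,0,1,1])

```text
time: 32.85
tool_pos: [400.1, -0.7, 176.4]
tcp_rot: [3.141, -0.004, 0.002]
contact_force: [0.5, -0.2, 0.7]
grip_width: 91.5
```

Run:
```python
from h import *
plan([425,0,68],0)
import pickle
pickle.dump((get_calibration("wrist"),get_obs()),open("c23.pkl","wb"))
save("wrist","w23.png")
```

```text
shift [ 0.0612 -0.0016  0.2712] turn [ 0.0002 -0.0072  0.0044] rows>= 2.2 from [400.1  -0.7 176.4] [ 3.141e+00 -4.000e-03  2.000e-03] w 91.5 t 32.85
```

View pics/w23.png

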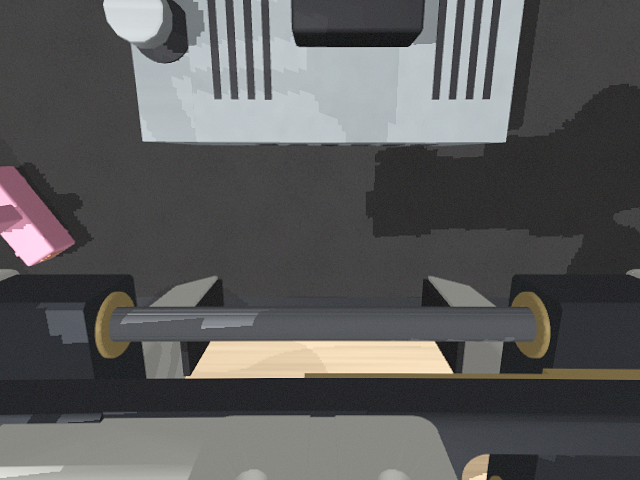

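Emit:
carry_out(moves=[0.03,0,0.1,0,0,0,1,0.05,0,0.2,0,0,0,1,0.06,0,0.276,0,0,0,1,0.06,0,0.276,0,0,0,1,0.06,0,0.276,0,0,0,1,0.06,0,0.276,0,0,0,1,0.06,0,0.276,0,0,0,1,0.06,0,0.276,0,0,0,1])

```text
time: 33.7
tool_pos: [425.3, -0.8, 67.4]
tcp_rot: [3.141, -0.007, 0.002]
contact_force: [-0.2, 0.3, -0.3]
grip_width: 92.0
```

Run:
```python
from h import *
plan([455,0,67],0)
```

```text
shift [ 0.0743 -0.0019  0.0015] turn [ 0.0013 -0.0131  0.0042] rows>= 0.6 from [425.3  -0.8  67.4] [ 3.141e+00 -7.000e-03  2.000e-03] w 92.0 t 33.7
```

Advance gently toward contact, about 45 mm.

Emit:
carry_out(moves=[0.03,-0.002,0.001,0,-0.013,0,1,0.05,-0.002,0.001,0,-0.013,0,1,0.07,-0.002,0.001,0,-0.013,0,1,0.085,-0.002,0.001,0,-0.013,0,1,0.095,-0.002,0.001,0,-0.013,0,1,0.105,-0.002,0.001,0,-0.013,0,1,0.115,-0.002,0.001,0,-0.013,0,1,0.12,-0.002,0.001,0,-0.013,0,1])

```text
time: 34.5
tool_pos: [471.5, 0.4, 66.8]
tcp_rot: [3.141, 0.004, 0.003]
contact_force: [-6.7, -1.1, 3.9]
grip_width: 91.8
```

Run:
```python
from h import *
plan([575,6,67],-.055)
save("wrist","w24.png"); save("scene","s24.png",(250,140,410,290),4.5)
```

```text
shift [ 0.2588 -0.0134 -0.0016] turn [0.0005 0.0086 0.1099] rows>= 2.1 from [4.715e+02 4.000e-01 6.680e+01] [3.141e+00 4.000e-03 3.000e-03] w 91.8 t 34.5
```

View pics/s24.png

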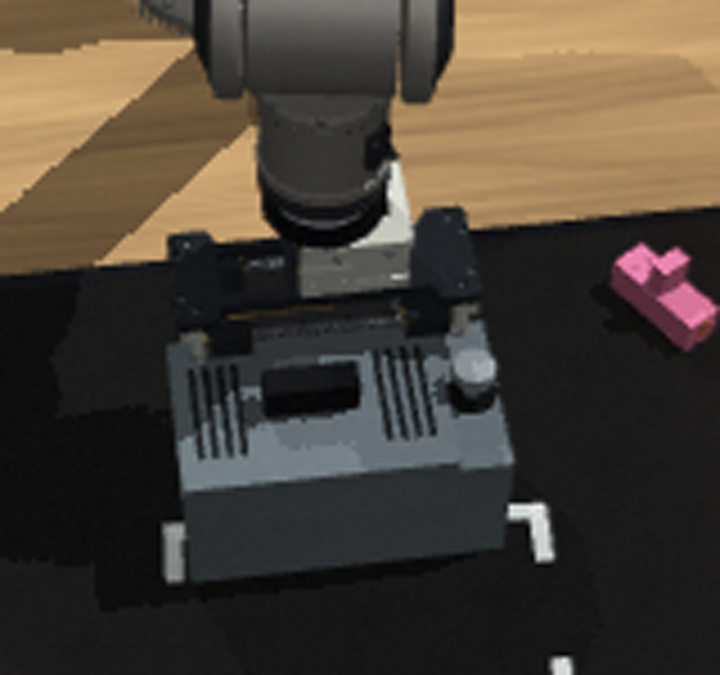

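View pics/w24.png

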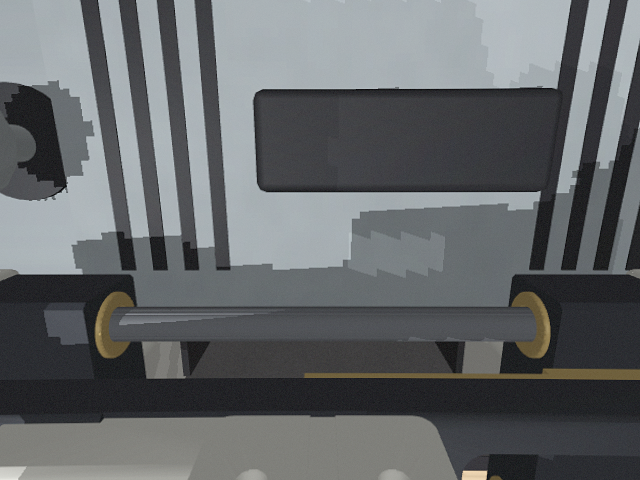

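Emit:
carry_out(moves=[0.02,-0.001,-0.001,0,0.005,0.01,1,0.045,-0.003,-0.001,0,0.005,0.025,1,0.07,-0.004,-0.001,0,0.005,0.04,1,0.095,-0.005,-0.001,0,0.005,0.055,1,0.12,-0.007,-0.001,0,0.005,0.07,1,0.14,-0.008,-0.001,0,0.005,0.085,1,0.155,-0.01,-0.001,0,0.005,0.1,1,0.16,-0.01,-0.001,0,0.005,0.11,1])

```text
time: 35.4
tool_pos: [534.9, 4.9, 66.6]
tcp_rot: [3.142, 0.004, -0.055]
contact_force: [-7.9, 1.3, 4.1]
grip_width: 91.7
```

Run:
```python
from h import *
plan([575,6,67],-.055)
save("scene","s25.png",(250,140,410,300),4.5)
save("top","t25.png",(240,160,370,290),5)
```

```text
shift [ 0.1    -0.0083 -0.0014] turn [0.     0.0078 0.0004] rows>= 0.8 from [534.9   4.9  66.6] [ 3.142  0.004 -0.055] w 91.7 t 35.4
```

View pics/s25.png

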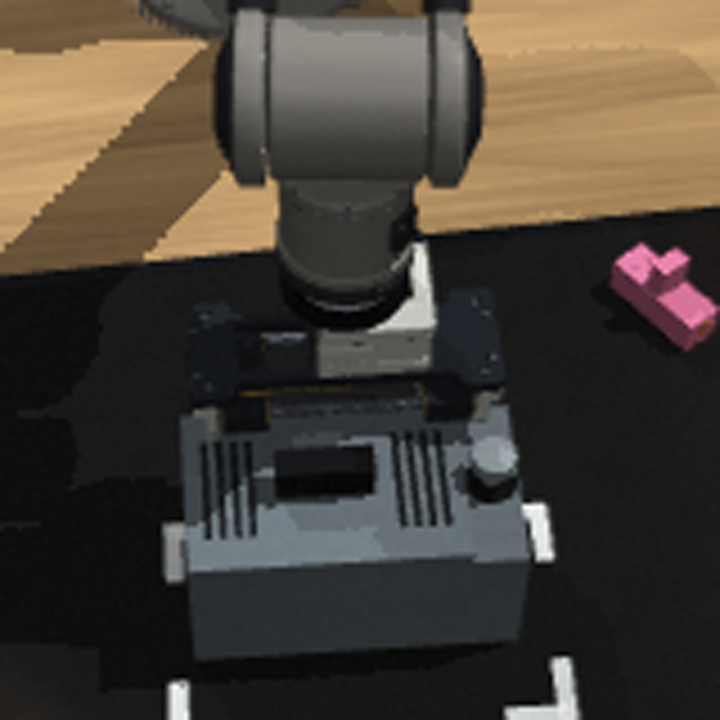

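View pics/t25.png

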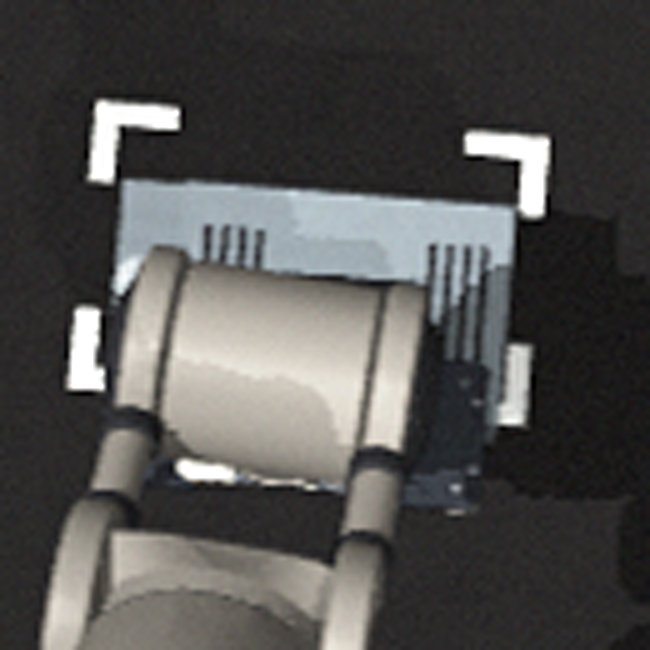

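Run:
```python
from fit import *
px=np.array([[122,180],[519,207]],float)/5+[240,160]-.4
fit("top",px,[[57,102.5,98],[57,-102.5,107]],None,[590,0,-.05])
# spot all four outer corners in same pic
e=11
px=np.array([[96,100],[550,138],[67,388],[526,427]],float)/5+[240,160]-.4
fit("top",px,[[69+e,114.5+e,0],[69+e,-114.5-e,0],[-69-e,114.5+e,0],[-69-e,-114.5-e,0]],None,[640,4,-.05])
```

```text
[ 6.01872e+02 -1.80700e+00 -4.90000e-02] deg -2.8 rms px 0.39
[ 6.37625e+02  3.64800e+00 -5.80000e-02] deg -3.3 rms px 0.7
```

Emit:
carry_out(moves=[0.015,-0.003,-0.001,0,0.005,0,1,0.03,-0.006,-0.001,0,0.005,0,1,0.045,-0.01,-0.001,0,0.005,0,1,0.06,-0.013,-0.001,0,0.005,0,1,0.075,-0.016,-0.001,0,0.005,0,1,0.085,-0.018,-0.001,0,0.005,0,1,0.09,-0.019,-0.001,0,0.005,0,1,0.09,-0.019,-0.001,0,0.005,0,1])

```text
time: 36.3
tool_pos: [571.2, 10.4, 66.5]
tcp_rot: [-3.142, 0.001, -0.055]
contact_force: [-2.2, 0.1, -1.9]
grip_width: 91.8
```

Run:
```python
from h import *
plan([575,6,67],-.055)
save("top","t26.png",(240,160,370,290),5)
```

```text
shift [ 0.0102  0.0105 -0.0012] turn [-0.0001  0.0025  0.0001] rows>= 0.1 from [571.2  10.4  66.5] [-3.142e+00  1.000e-03 -5.500e-02] w 91.8 t 36.3
```

View pics/t26.png

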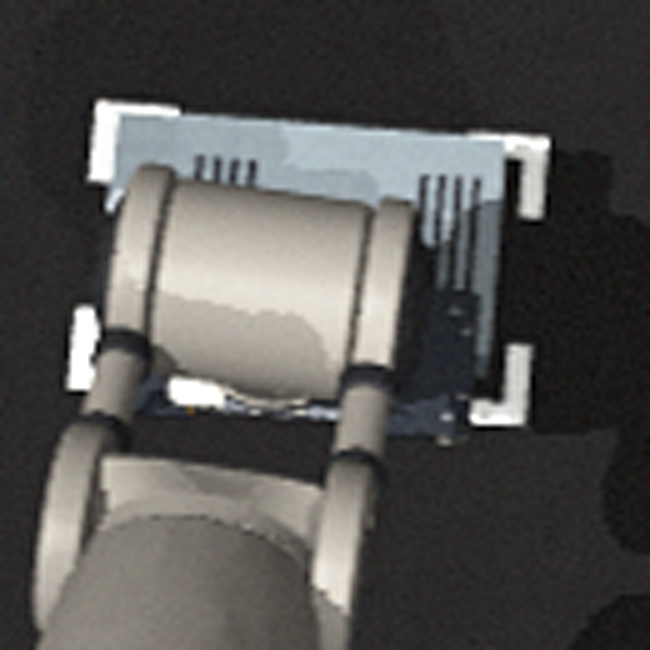

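Case far-edge corners at crop (116,115) and (507,141). Back off and check.

Emit:
carry_out(moves=[-0.03,0,0,0,0,0,1,-0.08,0,0,0,0,0,1,-0.15,0,0,0,0,0,1,-0.2,0,0,0,0,0,1,-0.2,0,-0.1,0,0,0,1,-0.2,0,-0.25,0,0,0,1,-0.25,0,-0.35,0,0,0,1,-0.3,0,-0.4,0,0,0,1])

```text
time: 37.15
tool_pos: [453.7, 16.8, 230.9]
tcp_rot: [3.141, -0.008, -0.055]
contact_force: [0.5, 0.7, -0.8]
grip_width: 91.9
```

Run:
```python
from fit import *
px=np.array([[116,115],[507,141]],float)/5+[240,160]-.4
fit("top",px,[[57,102.5,98],[57,-102.5,107]],None,[637,4,-.05])
import pickle
pickle.dump(get_calibration("wrist"),open("c27.pkl","wb"))
print(get_obs()["tool_pos"])
save("wrist","w27.png"); save("top","t27.png",(240,160,370,290),5); save("scene","s27.png",(250,180,410,320),4.5)
```

```text
[ 6.36398e+02  3.99900e+00 -4.90000e-02] deg -2.8 rms px 0.04
[453.66720667  16.79080539 230.92797047]
```

View pics/t27.png

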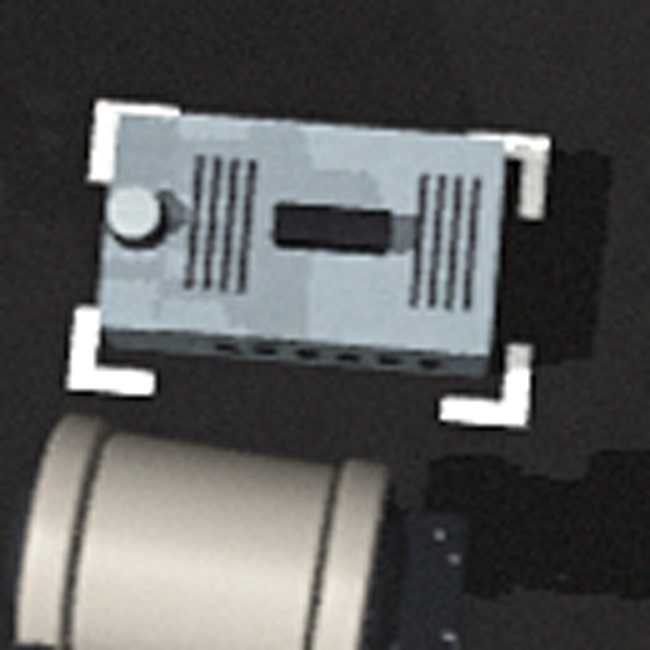

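View pics/s27.png

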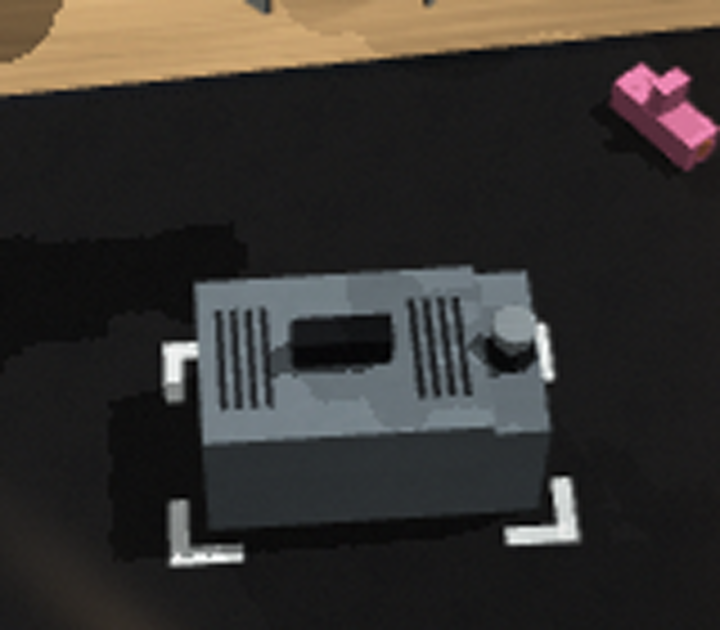

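View pics/w27.png

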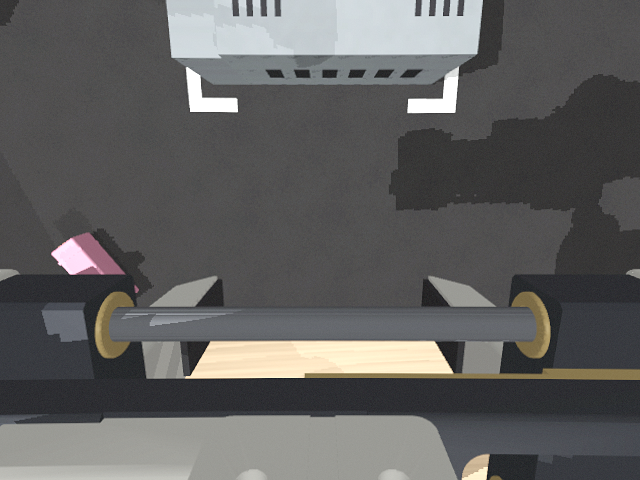

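Run:
```python
from h import *
save("top","t28.png"); save("scene","s28.png")
```

```text
(no output)
```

View pics/t28.png

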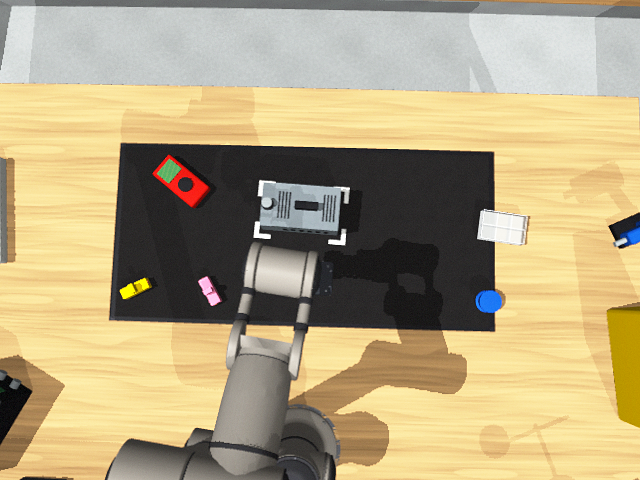

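View pics/s28.png

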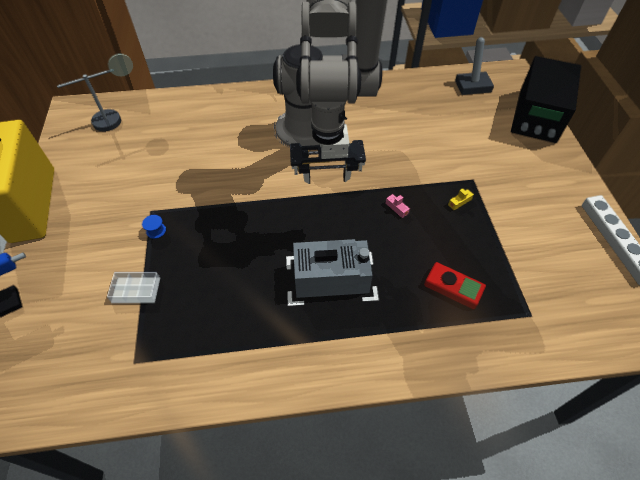

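The bench is clear of packs, the bystanders have not moved, and the closed case is inside the corners with the arm away from it. Handing in.

```bash
python3 -c "
from plant import *
print(close_job(), get_obs()['time'])"
```

```text
the job is handed in; nothing more can be done
the job is handed in; nothing more can be done
```

The job is done and handed in; it reports no verdict, so what follows rests on my own checks.

- **Packs, board and cover:** both white battery packs on the bench went into bays 0 and 2. The board lies on the ledge with an even gap all round, and the cover is flush on the rim.
- **Plunger:** I pressed it until the force rose from 13 N to 20 N with no further travel, so it was at its stop. It stood up again afterwards.
- **Case in the corners:** I pushed the case about 110 mm along the bench. The top camera puts its centre about 1.3 mm from the spot's centre and its direction within 0.01 rad. The last pictures show it closed, the arm clear of it, and the multimeter, reel and parts box where they were.

**Disagreements:**
- The top camera read 2–3 mm lower in x and y than the wrist camera. I placed the packs, board and cover by the wrist camera. The final case position is compared only within the top camera, where the offset largely cancels.
- I could not see the packs and board after closing. They were seated when last in view.

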